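# Open the fold-down coin desk

### The job

Get the coin desk ready: hang each stray coin cup on the hanger panel, in an empty gap between the cups already hanging there and without disturbing those. Then, with the flap still shut, pull both slide-out supports fully out, lower the writing flap gently until it lies level on them, and set every coin tray upright on the flap. Leave the other things on the counter where they are; a tray may get knocked aside while you work, so check it.

Things in the scene. Friction and masses are not known exactly. Their poses are not given: they have to be found in the camera images.
- desk: fixed table-top bureau of brown wood, 340 mm wide (y), its closed flap facing the robot (-x). Origin on the table under the flap's hinge line, mid-width. x away from the robot's side, z up. Carcass from x = 5 to 167 mm, 206 mm high (above 52 mm its walls begin at x = 55 mm, its top board at x = 76 mm).
- flap (a joint): angle (rad) of the writing flap about its lower edge: 0 = shut, leaning 15 degrees back from upright; grows as it comes down; 1.833 = level on the pulled-out supports; 2.15 = sagging without them. Stiff hinge (0.45 N m): it stays where left, so press its last bit down; loaded, it sags if unsupported. Board 300 mm wide, 12 mm thick, 6 to 145 mm from the hinge axis, along the desk's y.
- flap_hinge (a point): point on the flap's hinge axis, mid-width, 58 mm above the table, straight above the desk's origin
- flap_bar (a point): middle of the brass pull bar on the flap's free edge: round, 12 mm in diameter, parallel to the hinge, 190 mm from the hinge axis, on two 8 mm arms 90 mm apart; 45 mm from its middle to the board's edge. About 242 mm above the table when shut, 58 mm when level. Can be pinched or caged from above between the arms and turns in the fingers as the flap comes down.
- flap_top (a point): centre of the flap's inner (green vinyl) writing surface. Frame: x out of that surface (straight up when the flap is level), z from the hinge to the free edge, y along the hinge. The surface reaches 150 mm either way in y and 69 mm either way in z; 64 mm above the table when level.
- support_l (a joint): how far the left (+y) slide-out support is pulled out towards the robot, along the desk's -x (m): 0 = home, 0.11 = fully out at its stop. About 2 N of friction; stays where left. Wooden bar 24 mm wide, 116 mm left of the desk's middle, top at 52 mm.
- support_r (a joint): the same for the right (-y) support, 116 mm right of the desk's middle
- support_l_knob (a point): middle, 60 mm above the table, of the upright brass knob at the front end of the left support: vertical round post 22 mm in diameter, from 24 to 74 mm above the table, 60 mm in front of the hinge line when home
- support_r_knob (a point): the same on the right support
- hanger: fixed upright aluminium panel on which coin cups hang: 10 mm thick (x), 290 mm wide (y), 130 mm high. Origin on the table under the panel's middle; -x is its front, where the cups hang; z up; its foot lies behind. Three cups hang at about y = -116, 0 and +116 mm, leaving two empty gaps about 72 mm wide at about y = -58 and +58 mm.
- cup0: Blue hang-on coin cup with a white grip tab; stands astray on the table in front of the desk, in the flap's way (may be absent). Origin under the centre of its 44 x 44 x 70 mm box, z up, hook at the back (+x): a saddle, underside at z = 84, runs back to a rear leg (x 36 to 40, z 58 to 90 mm), leaving a slot x 22 to 36 mm, open below, that drops over the hanger panel.
- cup1: Blue hang-on coin cup with a white grip tab; stands astray on the table in front of the desk, in the flap's way (may be absent). Same as cup0. Grip tab of all cups: on top of the saddle, centre x = 29, y = 0, 10 mm thick (x), 26 mm wide (y), z 90 to 124 mm. Mass 0.12 kg.
- hung0: cup like cup0, already hanging on the hanger, to be left hanging: its axes are parallel to the hanger's, its origin 29 mm in front of (-x) the panel's middle and 46 mm above the table
- hung1: cup like cup0, already hanging on the hanger, to be left hanging: its axes are parallel to the hanger's, its origin 29 mm in front of (-x) the panel's middle and 46 mm above the table
- hung2: cup like cup0, already hanging on the hanger, to be left hanging: its axes are parallel to the hanger's, its origin 29 mm in front of (-x) the panel's middle and 46 mm above the table
- tray0: white plastic coin tray filled with coin rows, a box 100 mm (x) by 50 mm (y) by 40 mm high, 0.17 to 0.33 kg, on the table; origin under its centre, z up (may be absent). Gripped across its 50 mm side.
- tray1: white plastic coin tray filled with coin rows, a box 100 mm (x) by 50 mm (y) by 40 mm high, 0.17 to 0.33 kg, on the table; origin under its centre, z up (may be absent). Gripped across its 50 mm side.
- tray2: white plastic coin tray filled with coin rows, a box 100 mm (x) by 50 mm (y) by 40 mm high, 0.17 to 0.33 kg, on the table; origin under its centre, z up (may be absent). Gripped across its 50 mm side.
- coaster: green ceramic coaster, 96 mm in diameter, 8 mm thick; to be left alone
- pencil_cup: squat chrome pencil cup, 76 mm in diameter, 75 mm high; to be left alone
- bag_clip0: steel coin bag clip lying on the table, 100 mm long, 22 mm high; to be left alone
- bag_clip1: steel coin bag clip lying on the table, 100 mm long, 22 mm high; to be left alone
- calculator: black desk calculator 130 x 80 x 20 mm; to be left alone

How it is judged:
On the way, in this order (a step that is already met when the one before it is completed fails the run):
1. every stray cup hangs on the hanger, the flap still shut (x of cup0 in the frame of hanger between -0.036 and -0.022 m and z of cup0 in the frame of hanger between 0.041 and 0.053 m and y of cup0 in the frame of hanger between -0.135 and 0.135 m and angle between each of cup0, cup1's own z axis and vertical below 0.15 rad and x of cup1 in the frame of hanger between -0.036 and -0.022 m and z of cup1 in the frame of hanger between 0.041 and 0.053 m and y of cup1 in the frame of hanger between -0.135 and 0.135 m and value of joint flap below 0.4 rad), for 0.2 s.
2. both supports are pulled fully out (over 100 mm), the flap still shut (value of joint each of support_l, support_r above 0.1 m and value of joint flap below 0.4 rad), for 0.2 s.
3. the flap is down level on both supports (value of joint each of support_l, support_r above 0.1 m and value of joint flap between 1.79 and 1.88 rad), for 0.2 s.
At the end, for the whole second after the job is handed in: Supports out over 100 mm; flap level on them (1.79 to 1.88 rad); all cups hung, saddle on the panel, within 0.15 rad of upright; the first three within 20 mm of their start; trays upright (0.1 rad), at rest on the flap, centres within 130 mm of its middle along the hinge, 55 mm across (all of step 3 and x of cup0 in the frame of hanger between -0.036 and -0.022 m and z of cup0 in the frame of hanger between 0.041 and 0.053 m and y of cup0 in the frame of hanger between -0.135 and 0.135 m and angle between each of cup0, cup1, hung0, hung1, hung2's own z axis and vertical below 0.15 rad and linear speed of each of cup0, cup1, tray0, tray1, tray2 below 0.02 m/s and x of cup1 in the frame of hanger between -0.036 and -0.022 m and z of cup1 in the frame of hanger between 0.041 and 0.053 m and y of cup1 in the frame of hanger between -0.135 and 0.135 m and x of hung0 in the frame of hanger between -0.036 and -0.022 m and z of hung0 in the frame of hanger between 0.041 and 0.053 m and y of hung0 in the frame of hanger between -0.135 and 0.135 m and distance of each of hung0, hung1, hung2 from where it was at the start of the episode below 0.02 m and x of hung1 in the frame of hanger between -0.036 and -0.022 m and z of hung1 in the frame of hanger between 0.041 and 0.053 m and y of hung1 in the frame of hanger between -0.135 and 0.135 m and x of hung2 in the frame of hanger between -0.036 and -0.022 m and z of hung2 in the frame of hanger between 0.041 and 0.053 m and y of hung2 in the frame of hanger between -0.135 and 0.135 m and x of tray0 in the frame of flap_top between -0.004 and 0.006 m and y of tray0 in the frame of flap_top between -0.13 and 0.13 m and z of tray0 in the frame of flap_top between -0.055 and 0.055 m and angle between each of tray0, tray1, tray2's own z axis and vertical below 0.1 rad and x of tray1 in the frame of flap_top between -0.004 and 0.006 m and y of tray1 in the frame of flap_top between -0.13 and 0.13 m and z of tray1 in the frame of flap_top between -0.055 and 0.055 m and x of tray2 in the frame of flap_top between -0.004 and 0.006 m and y of tray2 in the frame of flap_top between -0.13 and 0.13 m and z of tray2 in the frame of flap_top between -0.055 and 0.055 m); the robot touches nothing.
It fails at once if the flap is lowered while a support is not out (value of joint flap above 1 rad and value of joint any of support_l, support_r below 0.085 m).
It fails at once if the flap is slammed (over 2.5 rad/s) (velocity of joint flap above 2.5 rad/s).
It fails at once if a hanging cup is dislodged (angle between any of hung0, hung1, hung2's own z axis and vertical above 0.4 rad or distance of any of hung0, hung1, hung2 from where it was at the start of the episode above 0.035 m).
It fails at once if a bystander is shifted more than 30 mm (distance of any of coaster, pencil_cup, bag_clip0, bag_clip1, calculator from where it was at the start of the episode above 0.03 m).
Of tray0, tray1, tray2 only 2 to 3 are there at a start; the rules pass over those that are not, and their reading is None.
Of cup0, cup1 only 1 to 2 are there at a start; the rules pass over those that are not, and their reading is None.
At some moment in a run one of tray0, tray1, tray2 may be knocked a few centimetres aside while the robot is not near it.
It also fails if it takes over 210 s, if anything falls off the work surface, if the arm or the gripper's body presses on something with over 40 N, if the wrist force passes 120 N, or if a joint passes its speed limit or range.

### The arm

A 7-joint arm with a two-finger parallel gripper is mounted at the origin on the work surface. World frame = base frame: x ahead of the robot, y to its left, z up, the work surface at z = 0. Lengths are in m, angles in rad, forces in N, time in s.
With the tool pointing down it reaches from about 0.4 to 0.85 m from the base axis. Payload 6.9 kg.
Tool frame: the origin (TCP) lies at the very end of the fingers, on their centre line; the grasp point (between the pads) lies 19 mm behind it; z points along the fingers, y is the line along which they close (so a half turn about z gives the same grasp; the last joint's range is limited). The gripper opens to 85 mm and grips with 20 to 120 N. Pads are 22 mm wide; open, the fingers measure 114 mm over their backs; the gripper's body (76 mm by 85 mm) begins 54 mm behind the grasp point. The pads swing forward as they close: fully open they stand 13 mm farther back than shut.
Start: joints at [-1.048, 0.507, -0.238, 1.5, 0.126, 1.149, -0.155], TCP at [0.254, 0.571, 0.231] pointing down, gripper open.
Joint ranges: [-3.08, 3.08], [-0.24, 2.05], [-1.43, 1.35], [0, 2.5], [-1.52, 4.66], [0.17, 1.96], [-2.89, 2.89]. Speed limits (rad/s): [2.39, 2.39, 3.14, 3.14, 3.14, 3.14, 3.14].

### API

Orientations are given as a rotation vector (axis times angle).
In Python, from bench import ctrl gives the robot as it stands.
- The arm moves only by the tool send_rows, never from a script. Its arguments are lists of equal length, an entry for each row: "xyz": the shift along the tool's x, y, z normalised to -1 to 1, where 1 is 8 cm, a list of three; "rot": the turn, a rotation vector about the tool's x, y, z normalised to -1 to 1, where 1 is pi rad, a list of three; "fingers": the closure, from 0 (fully open) to 1 (shut). A call has 1 to 8 rows; each row is the pose to reach, as a shift and turn from the pose commanded when the call began, along the tool's axes at that moment, turning the shorter way round; what a row does not reach only later rows make up. A row lasts 1/12 s, in which the tool goes at most 41.7 mm and 7.16 degrees, less where a joint would pass 70% of its speed; a pose out of reach is approached as far as the arm can. A call with a number of a shift or a turn outside -1 to 1 is refused whole. A call with a gripper value outside its range is refused whole. The fingers move at their own pace and stop on an object; the grip force is fixed at half the most. Time passes only in rows, so rows that repeat a pose let the fingers close. It gives the time, the measured TCP pose, the force, the opening and the grip force at its end, in the units of the state.
- ctrl.sense(): the state, without advancing time (a new reading comes with each control period).
- ctrl.camera(name): name is "scene" or "top"; returns the picture (480x640x3 uint8, red, green, blue); there is no depth.
- ctrl.camera_params(name): a dict with "intrinsics" (3x3 intrinsics, pixels), "k1" (the pictures are not rectified: a ray, as slopes to the right and down, at radius r is drawn at 1 + k1 r^2 times it, then the intrinsics apply), "position" and "rotation" of the camera in the world. Camera axes: x right, y down, z forward; pixel columns grow to the right and rows downward; lengths in m; the calibration is good to about 2 mm. A picture is of the moment at which its call begins. camera_params takes no time and is no camera call.
- ctrl.finish_job(): hands the job in; it is judged then, once.
The state is a dict: "time_s": time; "q": joint angles; "qvel": joint speeds; "tau": joint torques, N m; "eef_pos": TCP position; "tcp_rot": TCP orientation; "ft_force": force on the tool from outside, world axes, zero at the start; "moment": the same for the moment, N m; "opening": finger opening in m; "finger_force": force on a finger pad.
Only numpy, scipy, OpenCV 4.12 (cv2) and the standard library are available. Lean on these libraries where they do the work, as an engineer would, in place of code of your own. Each camera call takes 0.05 s, during which the arm holds its last target. There are 200 camera calls.

## Working session

There is one attempt and no reset: what is moved stays moved. The work goes in short steps, Python scripts to look and compute and a tool call to move; the robot and the scene stay as the last step left them, time stands still between calls to the robot, and variables do not carry over. Pictures are saved under pics/ and viewed, at most 14 in all, crops included, and the job is handed in when it is done.

Besides the shell and the picture viewer there is one more tool, called after "Emit:" as name(argument=value, ...), one argument or row to a line, values as JSON. send_rows: Moves the arm, as the interface text tells. Its arguments: {"type":"object","properties":{"xyz":{"type":"array","items":{"type":"array","items":{"type":"number"}}},"rot":{"type":"array","items":{"type":"array","items":{"type":"number"}}},"fingers":{"type":"array","items":{"type":"number"}}},"required":["xyz","rot","fingers"]}

```bash
mkdir -p pics
cat > h.py <<'E'
import numpy as np, cv2
from bench import ctrl
from scipy.spatial.transform import Rotation as R
def P(name):
    p=ctrl.camera_params(name); return np.array(p["intrinsics"]),p["k1"],np.array(p["position"]),np.array(p["rotation"])
def ray(name,u,v):
    K,k,c,Rm=P(name); d=cv2.undistortPoints(np.array([[[u,v]]],float),K,np.array([k,0,0,0.]))[0,0]
    return c,Rm@np.array([d[0],d[1],1])
def onz(name,u,v,z):
    c,d=ray(name,u,v); return c+d*(z-c[2])/d[2]
def proj(name,X):
    K,k,c,Rm=P(name); X=np.atleast_2d(np.array(X,float)); rv=cv2.Rodrigues(Rm.T)[0]
    return cv2.projectPoints(X,rv,-Rm.T@c,K,np.array([k,0,0,0.]))[0][:,0]
def snap(name,f):
    im=ctrl.camera(name); cv2.imwrite('pics/'+f,im[:,:,::-1]); return im
E
python3 - <<'E'
from h import *
for n in("scene","top"):
    snap(n,n+"0.png"); print(P(n))
s=ctrl.sense(); print(s)
E
```

```text
(array([[487.61779185,   0.        , 319.04874835],
       [  0.        , 487.61779185, 237.65063103],
       [  0.        ,   0.        ,   1.        ]]), -0.02397712031320471, array([ 0.99045282, -0.36668348,  1.09625856]), array([-2.36049649, -1.10595817,  0.34633938]))
(array([[594.47064746,   0.        , 315.12781308],
       [  0.        , 594.47064746, 238.03781989],
       [  0.        ,   0.        ,   1.        ]]), -0.04803528561253034, array([ 0.34132805, -0.01170846,  1.57667089]), array([-2.16815958,  2.14190197, -0.10833625]))
{'time_s': 0.1, 'q': array([-1.04751944,  0.5082478 , -0.2375083 ,  1.50104611,  0.12570334,
        1.14891582, -0.1548098 ]), 'qvel': array([ 0.00189486, -0.00211096,  0.00109917, -0.00050994, -0.00097513,
       -0.00010383,  0.00044916]), 'tau': array([-4.88349629e-03, -6.21842408e+01, -2.19448529e+00, -2.50208062e+01,
        1.25866823e-02,  7.68905069e-03, -3.29475847e-05]), 'eef_pos': array([0.25347389, 0.57078711, 0.23051494]), 'tcp_rot': array([-6.51443521e-01, -3.07301002e+00,  2.51851406e-03]), 'ft_force': array([-0.56377553,  0.2165853 , -0.28357537]), 'moment': array([ 0.00195648,  0.0524552 , -0.00149457]), 'finger_force': 0.0, 'opening': 0.08523981143792735}
```

View pics/scene0.png

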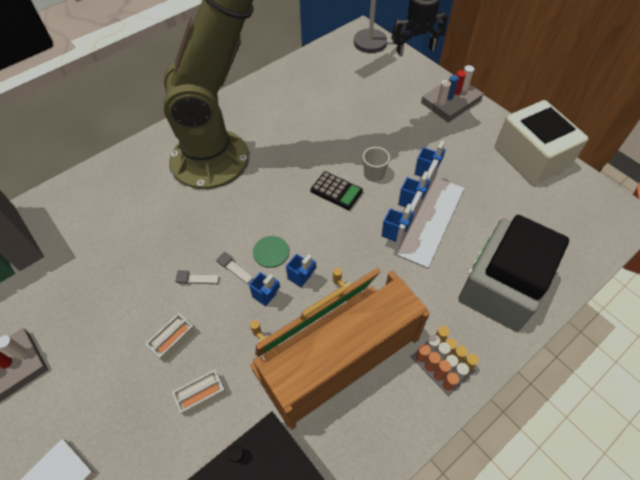

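View pics/top0.png

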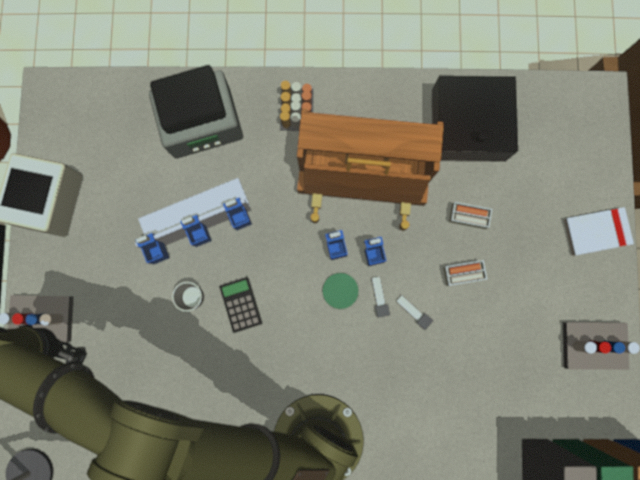

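The scene view shows stray cups at (265,288) and (301,270), trays at (170,336) and (198,390), hung cups near (400,222), (412,190) and (428,160), and the desk at (340,340). In the top view the stray cups are at (336,245) and (375,252), the trays at (466,272) and (471,214), the knobs at (315,212) and (405,220), and the hung cups at (152,248), (195,230) and (237,213).

```bash
sed -i 's/,np.array(p\["rotation"\])$/,(lambda r: r if r.shape==(3,3) else R.from_rotvec(r).as_matrix())(np.array(p["rotation"]))/' h.py
python3 - <<'E'
from h import *
t=cv2.imread('pics/top0.png'); s=cv2.imread('pics/scene0.png')
def crop(im,x,y,w,h,W,H): 
    return cv2.resize(im[y:y+h,x:x+w],(W,H),interpolation=cv2.INTER_CUBIC)
a=crop(t,130,170,130,100,390,300)
b=crop(t,300,180,130,100,390,300)
c=crop(s,375,140,100,77,390,300)
d=crop(s,240,240,130,100,390,300)
cv2.imwrite('pics/c1.png',np.vstack([np.hstack([a,b]),np.hstack([c,d])]))
print("tray/knob/cup blobs")
for n,im in(("top",t),("scene",s)):
    hsv=cv2.cvtColor(im,cv2.COLOR_BGR2HSV)
    for nm,lo,hi in(("blue",(105,120,50),(125,255,255)),("orange",(3,90,120),(14,255,255)),("yellow",(15,130,120),(28,255,255)),("green",(50,80,40),(90,255,255))):
        m=cv2.inRange(hsv,lo,hi); k,l,st,ce=cv2.connectedComponentsWithStats(m)
        for i in range(1,k):
            if st[i,4]>25: print(n,nm,st[i],ce[i].round(1))
E
```

```text
tray/knob/cup blobs
top blue [224 198  26  30 358] [237.6 215.2]
top blue [182 216  26  29 340] [196.2 231.9]
top blue [326 231  21  28 340] [336.1 246.4]
top blue [138 234  26  29 320] [152.5 249.6]
top blue [365 240  21  25 335] [374.1 252.9]
top blue [ 26 314  12  11 102] [ 31.5 319.1]
top blue [613 342  12  11 108] [618.3 347. ]
top orange [301  84  11  16 137] [306.3  91.8]
top orange [ 297  102  146   69 3566] [369.8 135.6]
top orange [304 154  42  18 340] [322.7 163.5]
top orange [388 162  41  18 280] [405.2 172.2]
top orange [350 165  35  11 175] [367.9 170.4]
top orange [421 186   7  17  44] [424.8 195.3]
top orange [457 205  31  11 181] [471.7 210.1]
top orange [449 263  32  11 190] [464.5 268.2]
top yellow [282  82   8   8  53] [285.1  85.5]
top yellow [281  92   9  10  71] [285.4  96.1]
top yellow [281 103   9  18 132] [285.  111.6]
top yellow [300 115  11  14  45] [305.7 122.8]
top yellow [310 115  26  24 158] [321.4 127.6]
top yellow [336 120  22  19 111] [344.7 128.7]
top yellow [407 123  21  21  82] [416.  133.2]
top yellow [351 125  11  10  36] [356.2 130. ]
top yell
[... 2371 characters left out ...]
1  61] [451.3 343. ]
scene yellow [352 346  13  10  37] [359.2 349.8]
scene yellow [456 346  11  11  90] [460.8 351.4]
scene yellow [292 352  15  11  51] [298.9 357.4]
scene yellow [344 355  11   8  26] [349. 358.]
scene yellow [466 354  12  11  90] [471.7 359.2]
scene yellow [260 361  15   8  35] [266.  363.7]
scene yellow [266 362  28  23 161] [277.8 372.9]
scene yellow [272 363  45  44 405] [292.  385.5]
scene yellow [317 362  16   9  35] [325.7 366.5]
scene yellow [314 365  24  21  79] [324.  375.8]
scene green [340 185  20  20 217] [349.5 194.6]
scene green [254 237  34  30 793] [270.6 251.4]
scene green [  0 255  13  26 200] [  4.3 268.6]
scene green [265 281 105  71 488] [314.4 317.4]
```

View pics/c1.png

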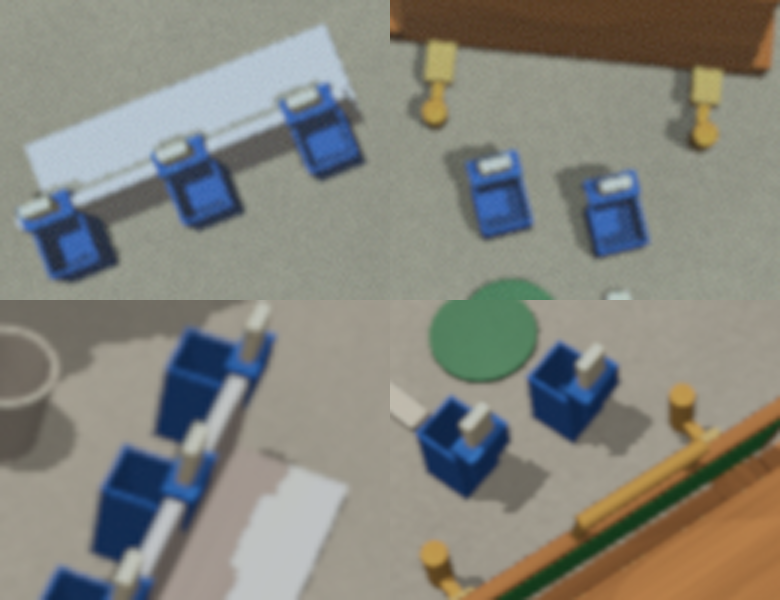

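```bash
cat >> h.py <<'E'
def tri(a,b):
    (c1,d1),(c2,d2)=ray("top",*a),ray("scene",*b); d1=d1/np.linalg.norm(d1);d2=d2/np.linalg.norm(d2)
    s=np.linalg.lstsq(np.c_[d1,-d2],c2-c1,rcond=None)[0]; p,q=c1+s[0]*d1,c2+s[1]*d2
    return (p+q)/2,np.linalg.norm(p-q)
E
python3 - <<'E'
from h import *
np.set_printoptions(precision=4,suppress=True)
t=cv2.imread('pics/top0.png');hsv=cv2.cvtColor(t,cv2.COLOR_BGR2HSV)
print("nadir px",proj("top",[[.341,-.0117,0]]))
# tabs: low-saturation bright above/near blue
def tab(x,y,w,h,z):
    m=np.zeros(t.shape[:2],np.uint8); sub=hsv[y:y+h,x:x+w]
    mm=((sub[...,2]>170)&(sub[...,1]<60)).astype(np.uint8)
    k,l,st,ce=cv2.connectedComponentsWithStats(mm)
    i=1+np.argmax(st[1:,4]); c=ce[i]+[x,y]
    print("tab",c.round(1),st[i],onz("top",*c,z))
for u,v in((142.7,239),(187.3,220.7),(230.7,202.3)): print("hung",onz("top",u,v,.170))
tab(322,226,26,18,.124);tab(362,232,26,18,.124)
for u,v,a,b in((335,235,270,277),(375,241,307,258)): pass
print("strayL",onz("top",335,235,.124),tri((335,235),(306.7,258)))
print("strayR",onz("top",375,241,.124),tri((375,241),(270,277.3)))
print("hung mid tri", tri((187.3,220.7),(375+198/3.9,140+125/3.9)), "hung far", tri((142.7,239),(375+262/3.9,140+5/3.9)))
print("knobL",tri((314.6,215.2),(336.9,272)),onz("top",314.6,215.5,.07)); print("knobR",tri((404.3,222.4),(254.4,324.6)),onz("top",404.3,222.4,.07))
print("coaster",onz("top",340,290.5,.008))
# stray yaw from blue rects, tray rects
m=cv2.inRange(hsv,(105,120,50),(125,255,255))
for x,y,w,h in((320,225,30,40),(360,232,30,40),(136,232,30,32),(181,214,29,32),(222,196,30,34)):
    p=cv2.findNonZero(m[y:y+h,x:x+w])+[x,y]; r=cv2.minAreaRect(p.astype(np.float32)); 
    b=cv2.boxPoints(r); W=np.array([onz("top",*q,.08)[:2] for q in b]); e=W[1]-W[0] if np.linalg.norm(W[1]-W[0])>np.linalg.norm(W[2]-W[1]) else W[2]-W[1]
    print("cup ctr",onz("top",*r[0],.075)[:2],"yaw",np.degrees(np.arctan2(e[1],e[0]))%180, r)
for x,y,w,h in((440,195,60,38),(434,252,60,40)):
    sub=hsv[y:y+h,x:x+w]; m2=((sub[...,2]>170)|(sub[...,1]>90)).astype(np.uint8); k,l,st,ce=cv2.connectedComponentsWithStats(m2); i=1+np.argmax(st[1:,4])
    p=cv2.findNonZero((l==i).astype(np.uint8))+[x,y]; r=cv2.minAreaRect(p.astype(np.float32)); b=cv2.boxPoints(r); W=np.array([onz("top",*q,.04)[:2] for q in b])
    e=max((W[1]-W[0],W[2]-W[1]),key=np.linalg.norm); print("tray",W.mean(0),"long",np.linalg.norm(e),"yaw",np.degrees(np.arctan2(e[1],e[0]))%180,r)
E
```

```text
nadir px [[323.5419 306.9854]]
hung [0.497  0.4243 0.17  ]
hung [0.5425 0.318  0.17  ]
hung [0.5883 0.2145 0.17  ]
tab [335.2 233.8] [ 9  5  9  6 27] [ 0.5204 -0.0383  0.124 ]
tab [375.3 240.5] [ 9  6  9  5 27] [ 0.505  -0.1369  0.124 ]
strayL [ 0.5174 -0.0379  0.124 ] (array([ 0.5186, -0.0362,  0.1225]), np.float64(0.003955839485517731))
strayR [ 0.5037 -0.1363  0.124 ] (array([ 0.5052, -0.1333,  0.1247]), np.float64(0.006536660852229007))
hung mid tri (array([0.5432, 0.3183, 0.1802]), np.float64(0.006655596947941788)) hung far (array([0.4985, 0.4244, 0.1802]), np.float64(0.008133557146860666))
knobL (array([0.5734, 0.0133, 0.0748]), np.float64(0.001235919472855268)) [0.5737 0.0139 0.07  ]
knobR (array([ 0.5571, -0.2159,  0.0757]), np.float64(0.0021515773250850656)) [ 0.5584 -0.2157  0.07  ]
coaster [ 0.3847 -0.0545  0.008 ]
cup ctr [ 0.4988 -0.0412] yaw 12.253830171998061 ((335.87005615234375, 244.63265991210938), (24.978769302368164, 16.789854049682617), 78.11134338378906)
cup ctr [ 0.4836 -0.1393] yaw 9.981093084529505 ((374.5335998535156, 251.0235137939453), (24.677513122558594, 17.841960906982422), 79.99201965332031)
cup ctr [0.4826 0.4312] yaw 31.499148062943874 ((150.96438598632812, 248.77001953125), (27.672523498535156, 18.902294158935547), 60.64224624633789)
cup ctr [0.5312 0.3202] yaw 28.225379231303464 ((194.7000274658203, 230.40003967285156), (26.385601043701172, 18.782970428466797), 63.43495178222656)
cup ctr [0.5766 0.2135] yaw 24.40938097362931 ((236.6896514892578, 213.27586364746094), (27.04912757873535, 17.857677459716797), 66.80140686035156)
tray [ 0.5973 -0.3967] long 0.08087275197607775 yaw 79.90347249555786 ((471.79620361328125, 210.0867919921875), (30.960474014282227, 5.774374008178711), 10.619654655456543)
tray [ 0.445  -0.3755] long 0.08181882103969304 yaw 100.57820832826245 ((464.620849609375, 268.1846008300781), (6.024558067321777, 31.397216796875), 79.99201965332031)
```

Panel yaw is 23.5°, with gap centres at about (0.520, 0.371) and (0.565, 0.266). The desk hinge is at (0.6255, -0.105) with yaw -3.9°.

Emit:
send_rows(
  xyz=[
    [-0.2,-0.2,0],
    [-0.4,-0.4,0],
    [-0.6,-0.6,0],
    [-0.8,-0.8,0],
    [-1,-1,0],
    [-1,-1,0],
    [-1,-1,0],
  ],
  rot=[
    [0,0,0.035],
    [0,0,0.07],
    [0,0,0.105],
    [0,0,0.14],
    [0,0,0.175],
    [0,0,0.2],
    [0,0,0.2],
  ],
  fingers=[0,0,0,0,0,0,0],
)

```text
time_s: 0.68
eef_pos: [0.295, 0.4642, 0.2313]
tcp_rot: [1.577, 2.716, -0.001]
ft_force: [-0.0, 0.9, 0.2]
opening: 0.0855
finger_force: 0.0
```

Emit:
send_rows(
  xyz=[
    [-0.2,-0.1,0],
    [-0.4,-0.2,0],
    [-0.6,-0.3,0],
    [-0.8,-0.5,0],
    [-1,-0.6,0],
    [-1,-0.6,0],
    [-1,-0.6,0],
  ],
  rot=[
    [0,0,0.035],
    [0,0,0.07],
    [0,0,0.105],
    [0,0,0.14],
    [0,0,0.167],
    [0,0,0.167],
    [0,0,0.167],
  ],
  fingers=[0,0,0,0,0,0,0],
)

```text
time_s: 1.27
eef_pos: [0.2925, 0.3726, 0.2314]
tcp_rot: [-2.217, -2.225, -0.0]
ft_force: [0.9, 0.7, 0.2]
opening: 0.0854
finger_force: 0.0
```

Emit:
send_rows(
  xyz=[
    [-0.25,0.12,0],
    [-0.5,0.25,0],
    [-0.75,0.37,0],
    [-1,0.5,0],
    [-1,0.5,0],
  ],
  rot=[
    [0,0,0],
    [0,0,0],
    [0,0,0],
    [0,0,0],
    [0,0,0],
  ],
  fingers=[0.3,0.3,0.3,0.3,0.3],
)

```text
time_s: 1.68
eef_pos: [0.3348, 0.2899, 0.2312]
tcp_rot: [2.22, 2.22, -0.001]
ft_force: [0.1, -0.4, -0.6]
opening: 0.0596
finger_force: 0.0
```

Emit:
send_rows(
  xyz=[
    [-0.33,0.19,0],
    [-0.67,0.38,0],
    [-1,0.57,0],
  ],
  rot=[
    [0,0,0],
    [0,0,0],
    [0,0,0],
  ],
  fingers=[0.3,0.3,0.3],
)

```text
time_s: 1.93
eef_pos: [0.379, 0.2133, 0.2312]
tcp_rot: [-2.214, -2.228, -0.001]
ft_force: [0.7, -0.2, -0.2]
opening: 0.06
finger_force: 0.0
```

Emit:
send_rows(
  xyz=[
    [-0.33,0.19,0],
    [-0.67,0.38,0],
    [-1,0.57,0],
  ],
  rot=[
    [0,0,0],
    [0,0,0],
    [0,0,0],
  ],
  fingers=[0.3,0.3,0.3],
)

```text
time_s: 2.18
eef_pos: [0.4252, 0.1327, 0.2313]
tcp_rot: [2.216, 2.227, 0.001]
ft_force: [0.0, -0.2, -0.8]
opening: 0.0595
finger_force: 0.0
```

Emit:
send_rows(
  xyz=[
    [-0.33,0.19,0],
    [-0.67,0.38,0],
    [-1,0.57,0],
  ],
  rot=[
    [0,0,0],
    [0,0,0],
    [0,0,0],
  ],
  fingers=[0.3,0.3,0.3],
)

```text
time_s: 2.43
eef_pos: [0.4711, 0.0526, 0.2312]
tcp_rot: [2.216, 2.227, 0.001]
ft_force: [1.1, 0.8, 0.5]
opening: 0.0598
finger_force: 0.0
```

Emit:
send_rows(
  xyz=[
    [-0.33,0.19,0],
    [-0.67,0.38,0],
    [-1,0.57,0],
    [-1,0.57,0],
    [-1,0.57,0],
  ],
  rot=[
    [0,0,-0.03],
    [0,0,-0.06],
    [0,0,-0.067],
    [0,0,-0.067],
    [0,0,-0.067],
  ],
  fingers=[0.3,0.3,0.3,0.3,0.3],
)

```text
time_s: 2.85
eef_pos: [0.5166, -0.0281, 0.2307]
tcp_rot: [1.976, 2.443, -0.001]
ft_force: [0.8, 0.9, 0.2]
opening: 0.0598
finger_force: 0.0
```

Emit:
send_rows(
  xyz=[
    [-0.12,0,0.3],
    [-0.12,0,0.6],
    [-0.12,0,0.9],
    [-0.12,0,1],
  ],
  rot=[
    [0,0,0],
    [0,0,0],
    [0,0,0],
    [0,0,0],
  ],
  fingers=[0.3,0.3,0.3,0.3],
)

```text
time_s: 3.18
eef_pos: [0.5158, -0.0345, 0.1483]
tcp_rot: [-1.968, -2.443, 0.003]
ft_force: [-0.8, 0.5, 0.5]
opening: 0.0597
finger_force: 0.0
```

Emit:
send_rows(
  xyz=[
    [0,0,0.2],
    [0,0,0.4],
    [0,0,0.6],
    [0,0,0.7],
    [0,0,0.7],
    [0,0,0.7],
    [0,0,0.7],
    [0,0,0.7],
  ],
  rot=[
    [0,0,0],
    [0,0,0],
    [0,0,0],
    [0,0,0],
    [0,0,0],
    [0,0,0],
    [0,0,0],
    [0,0,0],
  ],
  fingers=[0.3,0.3,0.3,0.3,0.3,0.3,0.3,0.3],
)

```text
time_s: 3.85
eef_pos: [0.5179, -0.0369, 0.0963]
tcp_rot: [1.974, 2.442, 0.002]
ft_force: [0.4, 0.2, -0.0]
opening: 0.0597
finger_force: 0.0
```

Emit:
send_rows(
  xyz=[
    [0,0,0],
    [0,0,0],
    [0,0,0],
    [0,0,0],
    [0,0,0],
    [0,0,0],
    [0,0,0],
    [0,0,0],
  ],
  rot=[
    [0,0,0],
    [0,0,0],
    [0,0,0],
    [0,0,0],
    [0,0,0],
    [0,0,0],
    [0,0,0],
    [0,0,0],
  ],
  fingers=[0.5,0.6,0.8,1,1,1,1,1],
)

```text
time_s: 4.52
eef_pos: [0.5171, -0.037, 0.0952]
tcp_rot: [-1.976, -2.442, 0.0]
ft_force: [0.1, -0.7, -1.3]
opening: 0.0089
finger_force: 62.2
```

Run:
```python
from h import *
t=snap("top","t1.png");s=snap("scene","s1.png")
f=lambda im,x,y:cv2.resize(im[y:y+100,x:x+130,::-1],(390,300),interpolation=cv2.INTER_CUBIC)
cv2.imwrite('pics/c2.png',np.hstack([f(t,270,180),f(s,240,210)]))
st=ctrl.sense();print(st['eef_pos'],st['opening'],st['finger_force'])
```

```text
[ 0.51712987 -0.03702472  0.0951917 ] 0.008993403826915028 62.18063950538635
```

View pics/c2.png

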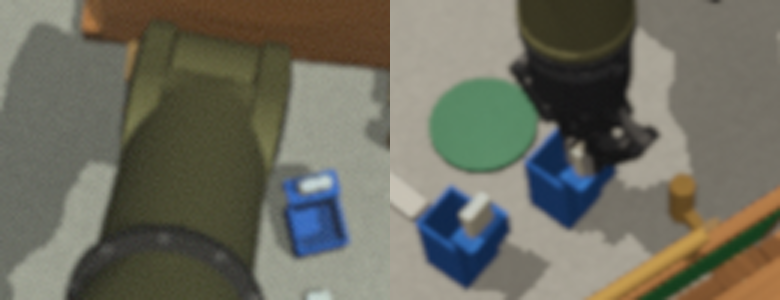

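The cup tab is gripped (opening 9 mm, tab between the fingers at right crop (580,155)). I'll sharpen the panel line before hanging, using brightness profiles across the panel top.

Run:
```python
from h import *
np.set_printoptions(precision=4,suppress=True)
g=cv2.imread('pics/top0.png').astype(np.float32)
a=np.radians(23.5); ex=np.array([np.cos(a),np.sin(a)]); ey=np.array([-ex[1],ex[0]])
c0=np.array([.5425,.318])
for yy in(-.07,-.06,-.05,.05,.06,.07):
    L=[]
    for d in np.arange(-.02,.0201,.002):
        p=c0+ey*yy+ex*d; u,v=proj("top",[[*p,.13]])[0]
        L.append(int(cv2.getRectSubPix(g,(1,1),(float(u),float(v)))[0,0,:].mean()))
    print("gap",yy,L)
for yy in(-.116,0,.116):
  for e in(-.004,0,.004):
    L=[]
    for d in np.arange(-.02,.0201,.002):
        p=c0+ey*(yy+e)+ex*d; u,v=proj("top",[[*p,.17]])[0]
        L.append(int(cv2.getRectSubPix(g,(1,1),(float(u),float(v)))[0,0,2]))
    print("tab",yy+e,L)
for yy in(-.116,0,.116):
    L=[]
    for d in np.arange(-.024,.0241,.003):
        u,v=proj("top",[[*(c0+ey*(yy+d)),.17]])[0]
        L.append(int(cv2.getRectSubPix(g,(1,1),(float(u),float(v)))[0,0,2]))
    print("taby",yy,L)
```

```text
gap -0.07 [90, 91, 92, 90, 91, 91, 90, 97, 117, 148, 179, 191, 193, 191, 179, 168, 169, 179, 190, 194, 196]
gap -0.06 [90, 89, 89, 90, 91, 88, 89, 95, 110, 141, 171, 190, 196, 190, 178, 166, 167, 177, 189, 196, 197]
gap -0.05 [90, 90, 91, 91, 91, 92, 90, 98, 117, 147, 174, 189, 193, 189, 177, 167, 165, 177, 187, 194, 196]
gap 0.05 [93, 92, 91, 91, 92, 92, 90, 93, 110, 138, 168, 189, 195, 193, 184, 173, 171, 178, 188, 194, 195]
gap 0.06 [90, 90, 90, 91, 91, 91, 90, 92, 106, 139, 169, 188, 196, 194, 184, 173, 166, 175, 186, 195, 196]
gap 0.07 [90, 89, 89, 90, 92, 91, 88, 90, 105, 131, 164, 185, 194, 194, 186, 174, 173, 179, 189, 194, 197]
tab -0.12000000000000001 [43, 46, 50, 55, 64, 71, 84, 103, 128, 156, 174, 180, 175, 164, 160, 163, 174, 181, 181, 181, 182]
tab -0.116 [45, 45, 47, 53, 61, 71, 84, 103, 129, 159, 177, 181, 176, 167, 159, 163, 170, 178, 182, 182, 183]
tab -0.112 [44, 44, 49, 54, 61, 70, 83, 102, 133, 159, 176, 182, 177, 167, 156, 154, 165, 175, 180, 182, 182]
tab -0.004 [44, 44, 45, 52, 59, 67, 79, 95, 120, 150, 174, 183, 181, 171, 158, 151, 157, 169, 178, 180, 182]
tab 0 [45, 45, 46, 53, 57, 66, 78, 93, 118, 148, 171, 184, 182, 171, 159, 150, 159, 170, 178, 183, 182]
tab 0.004 [44, 46, 48, 55, 64, 69, 79, 95, 118, 146, 170, 181, 180, 168, 154, 148, 155, 168, 177, 181, 182]
tab 0.112 [41, 43, 44, 47, 52, 63, 74, 83, 106, 135, 163, 180, 179, 166, 145, 123, 116, 126, 138, 146, 147]
tab 0.116 [42, 40, 44, 50, 56, 65, 73, 87, 107, 134, 162, 177, 180, 171, 152, 132, 124, 129, 136, 140, 142]
tab 0.12000000000000001 [40, 43, 43, 46, 52, 62, 74, 86, 107, 135, 160, 177, 181, 176, 165, 151, 142, 140, 141, 143, 141]
taby -0.116 [171, 132, 79, 59, 77, 124, 166, 176, 177, 177, 176, 177, 179, 157, 102, 91, 133]
taby 0 [67, 59, 63, 77, 122, 160, 170, 172, 171, 172, 170, 170, 143, 107, 133, 163, 169]
taby 0.116 [63, 56, 61, 73, 92, 128, 161, 164, 162, 160, 163, 162, 157, 144, 143, 150, 145]
```

Emit:
send_rows(
  xyz=[
    [0,0,-0.2],
    [0,0,-0.4],
    [0,0,-0.6],
    [0,0,-0.8],
    [0,0,-1],
  ],
  rot=[
    [0,0,0],
    [0,0,0],
    [0,0,0],
    [0,0,0],
    [0,0,0],
  ],
  fingers=[1,1,1,1,1],
)

```text
time_s: 5.03
eef_pos: [0.517, -0.0371, 0.176]
tcp_rot: [-1.976, -2.442, 0.0]
ft_force: [0.7, 0.5, -2.1]
opening: 0.0089
finger_force: 62.3
```

Emit:
send_rows(
  xyz=[
    [0,0,-0.25],
    [0,0,-0.5],
    [0,0,-0.75],
    [0,0,-1],
    [0,0,-1],
  ],
  rot=[
    [0,0,0],
    [0,0,-0.02],
    [0,0,-0.04],
    [0,0,-0.064],
    [0,0,-0.064],
  ],
  fingers=[1,1,1,1,1],
)

```text
time_s: 5.45
eef_pos: [0.5189, -0.0374, 0.259]
tcp_rot: [1.713, 2.628, 0.005]
ft_force: [0.0, 0.5, 0.2]
opening: 0.0094
finger_force: 62.3
```

Emit:
send_rows(
  xyz=[
    [0.2,0.08,-0.2],
    [0.5,0.2,-0.5],
    [0.75,0.32,-0.5],
    [0.94,0.42,-0.5],
  ],
  rot=[
    [0,0,0],
    [0,0,0],
    [0,0,0],
    [0,0,0],
  ],
  fingers=[1,1,1,1],
)

```text
time_s: 5.78
eef_pos: [0.5181, 0.0473, 0.2959]
tcp_rot: [1.721, 2.627, 0.003]
ft_force: [0.2, 0.1, -1.8]
opening: 0.009
finger_force: 62.4
```

Emit:
send_rows(
  xyz=[
    [0.25,0.1,0],
    [0.5,0.2,0],
    [0.75,0.32,0],
    [0.94,0.42,0],
  ],
  rot=[
    [0,0,0],
    [0,0,0],
    [0,0,0],
    [0,0,0],
  ],
  fingers=[1,1,1,1],
)

```text
time_s: 6.12
eef_pos: [0.518, 0.1297, 0.2944]
tcp_rot: [-1.72, -2.627, 0.001]
ft_force: [-0.2, 0.4, -2.1]
opening: 0.0088
finger_force: 62.3
```

Emit:
send_rows(
  xyz=[
    [0.25,0.1,0],
    [0.5,0.2,0],
    [0.75,0.32,0],
    [0.94,0.42,0],
  ],
  rot=[
    [0,0,0],
    [0,0,0],
    [0,0,0],
    [0,0,0],
  ],
  fingers=[1,1,1,1],
)

```text
time_s: 6.45
eef_pos: [0.5186, 0.2121, 0.2943]
tcp_rot: [-1.72, -2.628, 0.001]
ft_force: [-0.3, 0.7, -1.3]
opening: 0.0092
finger_force: 62.3
```

Emit:
send_rows(
  xyz=[
    [0.25,0.1,0],
    [0.5,0.2,0],
    [0.75,0.32,0],
    [0.94,0.42,0],
  ],
  rot=[
    [0,0,0],
    [0,0,0],
    [0,0,0],
    [0,0,0],
  ],
  fingers=[1,1,1,1],
)

```text
time_s: 6.78
eef_pos: [0.5193, 0.2944, 0.2942]
tcp_rot: [-1.72, -2.627, 0.001]
ft_force: [0.2, -0.2, -1.0]
opening: 0.0091
finger_force: 62.3
```

Emit:
send_rows(
  xyz=[
    [0.25,0.1,0],
    [0.5,0.2,0],
    [0.75,0.32,0],
    [0.94,0.42,0],
    [0.94,0.42,0],
    [0.94,0.42,0],
    [0.94,0.42,0],
    [0.94,0.42,0],
  ],
  rot=[
    [0,0,0],
    [0,0,0],
    [0,0,0],
    [0,0,0],
    [0,0,0],
    [0,0,0],
    [0,0,0],
    [0,0,0],
  ],
  fingers=[1,1,1,1,1,1,1,1],
)

```text
time_s: 7.45
eef_pos: [0.5211, 0.3734, 0.295]
tcp_rot: [1.723, 2.626, -0.001]
ft_force: [-0.1, -0.6, -1.0]
opening: 0.0092
finger_force: 62.2
```

```bash
cat >> h.py <<'E'
def goto(x,y,z,ya=None):
    s=ctrl.sense(); M=R.from_rotvec(s['tcp_rot']).as_matrix(); p=s['eef_pos']
    d=M.T@(np.array([x,y,z])-p)/.08; a=np.degrees(np.arctan2(M[1,1],M[0,1]))
    print("pos",p.round(4),"yang",a.round(2),"xyz",d.round(3),"rotz",None if ya is None else -(((ya-a+90)%180)-90)/180,"tilt",np.degrees(np.arccos(-M[2,2])).round(2),"f",s['finger_force'],s['opening'],"F",s['ft_force'].round(1))
E
python3 - <<'E'
from h import *
goto(.5209,.374,.21,23.4)
E
```

```text
pos [0.5211 0.3734 0.295 ] yang 23.47 xyz [9.000e-03 1.000e-03 1.063e+00] rotz 0.0003713707261964158 tilt 0.06 f 62.22576141357422 0.009150953238570372 F [-0.1 -0.6 -1. ]
```

Emit:
send_rows(
  xyz=[
    [0,0,0.3],
    [0,0,0.6],
    [0,0,0.8],
    [0,0,1],
    [0,0,1],
  ],
  rot=[
    [0,0,0],
    [0,0,0],
    [0,0,0],
    [0,0,0],
    [0,0,0],
  ],
  fingers=[1,1,1,1,1],
)

```text
time_s: 7.87
eef_pos: [0.5197, 0.3726, 0.2121]
tcp_rot: [-1.722, -2.626, 0.008]
ft_force: [-0.7, -0.4, -1.2]
opening: 0.0086
finger_force: 62.2
```

Emit:
send_rows(
  xyz=[
    [0,0,0.2],
    [0,0,0.4],
    [0,0,0.45],
    [0,0,0.5],
    [0,0,0.55],
    [0,0,0.6],
    [0,0,0.65],
    [0,0,0.65],
  ],
  rot=[
    [0,0,0],
    [0,0,0],
    [0,0,0],
    [0,0,0],
    [0,0,0],
    [0,0,0],
    [0,0,0],
    [0,0,0],
  ],
  fingers=[1,1,1,1,1,1,1,1],
)

```text
time_s: 8.53
eef_pos: [0.5209, 0.3749, 0.163]
tcp_rot: [1.721, 2.628, 0.0]
ft_force: [0.6, 0.8, -2.3]
opening: 0.0091
finger_force: 62.2
```

Run:
```python
from h import *
goto(.5209,.374,.142,23.4)
s=snap("scene","s2.png");t=snap("top","t2.png")
f=lambda im,x,y:cv2.resize(im[y:y+100,x:x+130,::-1],(390,300),interpolation=cv2.INTER_CUBIC)
cv2.imwrite('pics/c3.png',f(s,370,130))
```

```text
pos [0.5209 0.3749 0.163 ] yang 23.58 xyz [-0.01  -0.005  0.263] rotz 0.0009791757792224113 tilt 0.02 f 62.23169803619385 0.009131246426063772 F [ 0.6  0.8 -2.3]
```

View pics/c3.png

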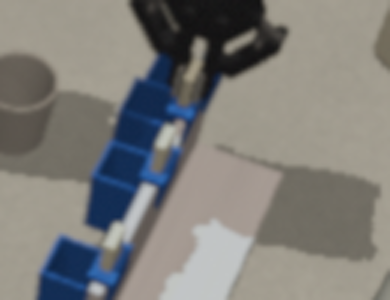

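No contact force with the leg 4 mm past the panel top, and the cup (crop (185,95)) sits between its neighbours. I'll lower it and release.

Emit:
send_rows(
  xyz=[
    [0,0,0.06],
    [0,0,0.12],
    [0,0,0.18],
    [0,0,0.24],
    [0,0,0.26],
    [0,0,0.26],
  ],
  rot=[
    [0,0,0],
    [0,0,0],
    [0,0,0],
    [0,0,0],
    [0,0,0],
    [0,0,0],
  ],
  fingers=[1,1,1,1,1,1],
)

```text
time_s: 9.13
eef_pos: [0.521, 0.3748, 0.1418]
tcp_rot: [1.721, 2.628, -0.0]
ft_force: [2.5, 2.1, -2.6]
opening: 0.0092
finger_force: 62.2
```

Emit:
send_rows(
  xyz=[
    [0,0,0],
    [0,0,0],
    [0,0,0],
    [0,0,0],
    [0,0,0],
    [0,0,0],
  ],
  rot=[
    [0,0,0],
    [0,0,0],
    [0,0,0],
    [0,0,0],
    [0,0,0],
    [0,0,0],
  ],
  fingers=[0.8,0.5,0.3,0.3,0.3,0.3],
)

```text
time_s: 9.63
eef_pos: [0.5207, 0.3748, 0.1426]
tcp_rot: [-1.721, -2.628, -0.0]
ft_force: [-0.4, -1.4, 0.2]
opening: 0.0596
finger_force: 0.0
```

Emit:
send_rows(
  xyz=[
    [0,0,-0.2],
    [0,0,-0.5],
    [0,0,-1],
    [0,0,-1],
  ],
  rot=[
    [0,0,0],
    [0,0,0],
    [0,0,0],
    [0,0,0],
  ],
  fingers=[0.3,0.3,0.3,0.3],
)

```text
time_s: 9.97
eef_pos: [0.5235, 0.3764, 0.2299]
tcp_rot: [1.719, 2.625, 0.016]
ft_force: [1.2, 1.2, 1.5]
opening: 0.0596
finger_force: 0.0
```

Run:
```python
from h import *
goto(.505,-.136,.2,10)
```

```text
pos [0.5235 0.3764 0.2299] yang 23.56 xyz [-5.78  -2.776  0.33 ] rotz 0.07533832285850753 tilt 0.61 f 0.0 0.05959422987895143 F [1.2 1.2 1.5]
```

Emit:
send_rows(
  xyz=[
    [-0.32,-0.15,0],
    [-0.64,-0.3,0],
    [-0.96,-0.46,0],
  ],
  rot=[
    [0,0,0],
    [0,0,0],
    [0,0,0],
  ],
  fingers=[0.3,0.3,0.3],
)

```text
time_s: 10.22
eef_pos: [0.5176, 0.2891, 0.2226]
tcp_rot: [1.719, 2.629, 0.001]
ft_force: [1.2, 0.1, -0.3]
opening: 0.0601
finger_force: 0.0
```

Emit:
send_rows(
  xyz=[
    [-0.32,-0.15,0],
    [-0.64,-0.3,0],
    [-0.96,-0.46,0],
  ],
  rot=[
    [0,0,0],
    [0,0,0],
    [0,0,0],
  ],
  fingers=[0.3,0.3,0.3],
)

```text
time_s: 10.47
eef_pos: [0.5147, 0.2033, 0.2227]
tcp_rot: [1.72, 2.628, 0.001]
ft_force: [0.9, 0.2, -0.2]
opening: 0.0597
finger_force: 0.0
```

Emit:
send_rows(
  xyz=[
    [-0.32,-0.15,0],
    [-0.64,-0.3,0],
    [-0.96,-0.46,0],
  ],
  rot=[
    [0,0,0],
    [0,0,0],
    [0,0,0],
  ],
  fingers=[0.3,0.3,0.3],
)

```text
time_s: 10.72
eef_pos: [0.5117, 0.1182, 0.2227]
tcp_rot: [1.72, 2.628, 0.001]
ft_force: [0.9, -0.9, -0.5]
opening: 0.0599
finger_force: 0.0
```

Emit:
send_rows(
  xyz=[
    [-0.32,-0.15,0],
    [-0.64,-0.3,0],
    [-0.96,-0.46,0],
  ],
  rot=[
    [0,0,0],
    [0,0,0],
    [0,0,0],
  ],
  fingers=[0.3,0.3,0.3],
)

```text
time_s: 10.97
eef_pos: [0.5087, 0.0331, 0.2228]
tcp_rot: [1.72, 2.628, 0.001]
ft_force: [-0.3, 0.4, -0.1]
opening: 0.06
finger_force: 0.0
```

Emit:
send_rows(
  xyz=[
    [-0.32,-0.15,0],
    [-0.64,-0.3,0],
    [-0.96,-0.46,0],
  ],
  rot=[
    [0,0,0],
    [0,0,0],
    [0,0,0],
  ],
  fingers=[0.3,0.3,0.3],
)

```text
time_s: 11.22
eef_pos: [0.5057, -0.0521, 0.2228]
tcp_rot: [1.72, 2.628, 0.001]
ft_force: [0.2, -0.1, 0.1]
opening: 0.0598
finger_force: 0.0
```

Emit:
send_rows(
  xyz=[
    [-0.32,-0.15,0],
    [-0.64,-0.3,0],
    [-0.96,-0.46,0],
    [-0.96,-0.46,0],
    [-0.96,-0.46,0],
    [-0.96,-0.46,0],
  ],
  rot=[
    [0,0,0.03],
    [0,0,0.06],
    [0,0,0.075],
    [0,0,0.075],
    [0,0,0.075],
    [0,0,0.075],
  ],
  fingers=[0.3,0.3,0.3,0.3,0.3,0.3],
)

```text
time_s: 11.72
eef_pos: [0.5028, -0.1353, 0.2225]
tcp_rot: [-2.017, -2.409, -0.001]
ft_force: [0.1, 0.2, 0.4]
opening: 0.06
finger_force: 0.0
```

Run:
```python
from h import *
goto(.504,-.136,.095,10)
```

```text
pos [ 0.5028 -0.1353  0.2225] yang 10.12 xyz [-0.012  0.012  1.593] rotz 0.0006828018614956004 tilt 0.03 f 0.0 0.059960362524392956 F [0.1 0.2 0.4]
```

Emit:
send_rows(
  xyz=[
    [0,0,0.25],
    [0,0,0.5],
    [0,0,0.75],
    [0,0,1],
  ],
  rot=[
    [0,0,0],
    [0,0,0],
    [0,0,0],
    [0,0,0],
  ],
  fingers=[0.3,0.3,0.3,0.3],
)

```text
time_s: 12.05
eef_pos: [0.5032, -0.134, 0.1419]
tcp_rot: [2.014, 2.411, 0.002]
ft_force: [0.5, -0.0, -0.8]
opening: 0.0599
finger_force: 0.0
```

Emit:
send_rows(
  xyz=[
    [0,0,0.2],
    [0,0,0.4],
    [0,0,0.59],
    [0,0,0.59],
    [0,0,0.59],
    [0,0,0.59],
  ],
  rot=[
    [0,0,0],
    [0,0,0],
    [0,0,0],
    [0,0,0],
    [0,0,0],
    [0,0,0],
  ],
  fingers=[0.3,0.3,0.3,0.3,0.3,0.3],
)

```text
time_s: 12.55
eef_pos: [0.5034, -0.1352, 0.096]
tcp_rot: [2.015, 2.409, 0.001]
ft_force: [-0.4, -0.1, -0.1]
opening: 0.0599
finger_force: 0.0
```

Emit:
send_rows(
  xyz=[
    [0,0,0],
    [0,0,0],
    [0,0,0],
    [0,0,0],
    [0,0,0],
    [0,0,0],
    [0,0,0],
    [0,0,0],
  ],
  rot=[
    [0,0,0],
    [0,0,0],
    [0,0,0],
    [0,0,0],
    [0,0,0],
    [0,0,0],
    [0,0,0],
    [0,0,0],
  ],
  fingers=[0.5,0.6,0.8,1,1,1,1,1],
)

```text
time_s: 13.22
eef_pos: [0.5027, -0.1359, 0.0953]
tcp_rot: [-2.018, -2.408, 0.0]
ft_force: [-0.2, 0.8, 0.5]
opening: 0.009
finger_force: 62.4
```

Emit:
send_rows(
  xyz=[
    [0,0,-0.2],
    [0,0,-0.4],
    [0,0,-0.6],
    [0,0,-0.8],
    [0,0,-1],
  ],
  rot=[
    [0,0,0],
    [0,0,0],
    [0,0,0],
    [0,0,0],
    [0,0,0],
  ],
  fingers=[1,1,1,1,1],
)

```text
time_s: 13.63
eef_pos: [0.5024, -0.1358, 0.1759]
tcp_rot: [-2.017, -2.408, 0.001]
ft_force: [0.3, -0.9, -0.4]
opening: 0.0088
finger_force: 62.2
```

Emit:
send_rows(
  xyz=[
    [0,0,-0.25],
    [0,0,-0.5],
    [0,0,-0.75],
    [0,0,-1],
    [0,0,-1],
    [0,0,-1],
  ],
  rot=[
    [0,0,0],
    [0,0,-0.03],
    [0,0,-0.06],
    [0,0,-0.074],
    [0,0,-0.074],
    [0,0,-0.074],
  ],
  fingers=[1,1,1,1,1,1],
)

```text
time_s: 14.13
eef_pos: [0.503, -0.136, 0.2559]
tcp_rot: [1.725, 2.624, 0.001]
ft_force: [1.0, 0.1, -1.4]
opening: 0.009
finger_force: 62.3
```

Run:
```python
from h import *
goto(.5674,.2685,.295,23.4)
```

```text
pos [ 0.503  -0.136   0.2559] yang 23.34 xyz [ 4.324  2.743 -0.489] rotz -0.00031256556883166 tilt 0.11 f 62.27375149726868 0.008952088844975583 F [ 1.   0.1 -1.4]
```

Emit:
send_rows(
  xyz=[
    [0.2,0.12,-0.2],
    [0.4,0.25,-0.45],
    [0.6,0.38,-0.49],
    [0.865,0.549,-0.49],
  ],
  rot=[
    [0,0,0],
    [0,0,0],
    [0,0,0],
    [0,0,0],
  ],
  fingers=[1,1,1,1],
)

```text
time_s: 14.47
eef_pos: [0.5156, -0.0554, 0.2946]
tcp_rot: [1.729, 2.622, -0.001]
ft_force: [0.6, -0.6, -1.8]
opening: 0.0084
finger_force: 62.3
```

Emit:
send_rows(
  xyz=[
    [0.2,0.13,0],
    [0.43,0.27,0],
    [0.65,0.41,0],
    [0.865,0.549,0],
  ],
  rot=[
    [0,0,0],
    [0,0,0],
    [0,0,0],
    [0,0,0],
  ],
  fingers=[1,1,1,1],
)

```text
time_s: 14.8
eef_pos: [0.5277, 0.0272, 0.2928]
tcp_rot: [-1.725, -2.623, 0.003]
ft_force: [-0.1, -0.1, -0.4]
opening: 0.0091
finger_force: 62.3
```

Emit:
send_rows(
  xyz=[
    [0.2,0.13,0],
    [0.43,0.27,0],
    [0.65,0.41,0],
    [0.865,0.549,0],
  ],
  rot=[
    [0,0,0],
    [0,0,0],
    [0,0,0],
    [0,0,0],
  ],
  fingers=[1,1,1,1],
)

```text
time_s: 15.13
eef_pos: [0.5405, 0.1081, 0.2927]
tcp_rot: [-1.725, -2.623, 0.003]
ft_force: [0.3, 0.1, -1.5]
opening: 0.0089
finger_force: 62.3
```

Emit:
send_rows(
  xyz=[
    [0.2,0.13,0],
    [0.43,0.27,0],
    [0.65,0.41,0],
    [0.865,0.549,0],
  ],
  rot=[
    [0,0,0],
    [0,0,0],
    [0,0,0],
    [0,0,0],
  ],
  fingers=[1,1,1,1],
)

```text
time_s: 15.47
eef_pos: [0.5534, 0.1889, 0.2926]
tcp_rot: [-1.725, -2.623, 0.004]
ft_force: [-0.7, 0.2, -1.0]
opening: 0.0092
finger_force: 62.3
```

Emit:
send_rows(
  xyz=[
    [0.2,0.13,0],
    [0.43,0.27,0],
    [0.65,0.41,0],
    [0.865,0.549,0],
    [0.865,0.549,0],
    [0.865,0.549,0],
    [0.865,0.549,0],
    [0.865,0.549,0],
  ],
  rot=[
    [0,0,0],
    [0,0,0],
    [0,0,0],
    [0,0,0],
    [0,0,0],
    [0,0,0],
    [0,0,0],
    [0,0,0],
  ],
  fingers=[1,1,1,1,1,1,1,1],
)

```text
time_s: 16.13
eef_pos: [0.5669, 0.2674, 0.2938]
tcp_rot: [1.727, 2.624, -0.003]
ft_force: [-0.9, -0.1, -1.2]
opening: 0.0093
finger_force: 62.2
```

Run:
```python
from h import *
goto(.5674,.2685,.142,23.4)
```

```text
pos [0.5669 0.2674 0.2938] yang 23.29 xyz [0.012 0.014 1.897] rotz -0.0006220673110094468 tilt 0.1 f 62.180020809173584 0.009304620985557798 F [-0.9 -0.1 -1.2]
```

Emit:
send_rows(
  xyz=[
    [0.01,0.01,0.3],
    [0.01,0.01,0.6],
    [0.01,0.01,0.8],
    [0.01,0.01,1],
    [0.01,0.01,1],
  ],
  rot=[
    [0,0,0],
    [0,0,0],
    [0,0,0],
    [0,0,0],
    [0,0,0],
  ],
  fingers=[1,1,1,1,1],
)

```text
time_s: 16.55
eef_pos: [0.5658, 0.2679, 0.2112]
tcp_rot: [-1.726, -2.622, 0.008]
ft_force: [-0.9, -1.1, -1.5]
opening: 0.0088
finger_force: 62.1
```

Emit:
send_rows(
  xyz=[
    [0,0,0.2],
    [0,0,0.4],
    [0,0,0.45],
    [0,0,0.5],
    [0,0,0.55],
    [0,0,0.6],
    [0,0,0.64],
    [0,0,0.64],
  ],
  rot=[
    [0,0,0],
    [0,0,0],
    [0,0,0],
    [0,0,0],
    [0,0,0],
    [0,0,0],
    [0,0,0],
    [0,0,0],
  ],
  fingers=[1,1,1,1,1,1,1,1],
)

```text
time_s: 17.22
eef_pos: [0.5672, 0.2699, 0.1631]
tcp_rot: [-1.725, -2.626, 0.0]
ft_force: [-0.1, -0.1, -1.7]
opening: 0.009
finger_force: 62.2
```

Emit:
send_rows(
  xyz=[
    [0,0,0.06],
    [0,0,0.12],
    [0,0,0.18],
    [0,0,0.24],
    [0,0,0.26],
    [0,0,0.26],
  ],
  rot=[
    [0,0,0],
    [0,0,0],
    [0,0,0],
    [0,0,0],
    [0,0,0],
    [0,0,0],
  ],
  fingers=[1,1,1,1,1,1],
)

```text
time_s: 17.72
eef_pos: [0.567, 0.2698, 0.1418]
tcp_rot: [-1.724, -2.625, 0.002]
ft_force: [-0.8, -0.1, -0.5]
opening: 0.0091
finger_force: 62.4
```

Emit:
send_rows(
  xyz=[
    [0,0,0],
    [0,0,0],
    [0,0,0],
    [0,0,0],
    [0,0,0],
    [0,0,0],
  ],
  rot=[
    [0,0,0],
    [0,0,0],
    [0,0,0],
    [0,0,0],
    [0,0,0],
    [0,0,0],
  ],
  fingers=[0.8,0.5,0.3,0.3,0.3,0.3],
)

```text
time_s: 18.22
eef_pos: [0.5673, 0.27, 0.1427]
tcp_rot: [1.725, 2.626, 0.0]
ft_force: [0.5, 0.0, 0.6]
opening: 0.0597
finger_force: 0.0
```

Emit:
send_rows(
  xyz=[
    [0,0,-0.2],
    [0,0,-0.5],
    [0,0,-1],
    [0,0,-1],
  ],
  rot=[
    [0,0,0],
    [0,0,0],
    [0,0,0],
    [0,0,0],
  ],
  fingers=[0.3,0.3,0.3,0.3],
)

```text
time_s: 18.55
eef_pos: [0.5702, 0.2712, 0.2297]
tcp_rot: [1.722, 2.621, 0.015]
ft_force: [2.2, 1.9, 1.7]
opening: 0.0601
finger_force: 0.0
```

Run:
```python
from h import *
goto(.5735,.0135,.22,0)
```

```text
pos [0.5702 0.2712 0.2297] yang 23.39 xyz [-2.973 -1.242  0.107] rotz 0.1299227313476211 tilt 0.61 f 0.0 0.06014571795015457 F [2.2 1.9 1.7]
```

Emit:
send_rows(
  xyz=[
    [-0.33,-0.14,0],
    [-0.66,-0.28,0],
    [-0.99,-0.41,0],
  ],
  rot=[
    [0,0,0],
    [0,0,0],
    [0,0,0],
  ],
  fingers=[0.5,0.5,0.5],
)

```text
time_s: 18.8
eef_pos: [0.5685, 0.1837, 0.2228]
tcp_rot: [1.723, 2.626, 0.001]
ft_force: [0.7, -0.6, 0.1]
opening: 0.0427
finger_force: 0.0
```

Emit:
send_rows(
  xyz=[
    [-0.33,-0.14,0],
    [-0.66,-0.28,0],
    [-0.99,-0.41,0],
  ],
  rot=[
    [0,0,0],
    [0,0,0],
    [0,0,0],
  ],
  fingers=[0.5,0.5,0.5],
)

```text
time_s: 19.05
eef_pos: [0.5699, 0.0971, 0.2227]
tcp_rot: [1.724, 2.625, 0.001]
ft_force: [-0.4, 0.7, -0.7]
opening: 0.0427
finger_force: 0.0
```

Emit:
send_rows(
  xyz=[
    [-0.25,-0.1,0],
    [-0.5,-0.2,0],
    [-0.75,-0.3,0],
    [-0.99,-0.41,0],
    [-0.99,-0.41,0],
    [-0.99,-0.41,0],
    [-0.99,-0.41,0],
  ],
  rot=[
    [0,0,0.03],
    [0,0,0.06],
    [0,0,0.09],
    [0,0,0.12],
    [0,0,0.152],
    [0,0,0.152],
    [0,0,0.152],
  ],
  fingers=[0.5,0.5,0.5,0.5,0.5,0.5,0.5],
)

```text
time_s: 19.63
eef_pos: [0.5714, 0.0133, 0.2225]
tcp_rot: [-2.293, -2.147, -0.001]
ft_force: [0.5, 0.1, -0.5]
opening: 0.0429
finger_force: 0.0
```

Run:
```python
from h import *
goto(.573,.0135,.057,-3.9)
s=snap("scene","s4.png");t=snap("top","t4.png")
f=lambda im,x,y,w,h:cv2.resize(im[y:y+h,x:x+w,::-1],(390,300),interpolation=cv2.INTER_CUBIC)
cv2.imwrite('pics/c4.png',np.hstack([f(t,130,170,130,100),f(s,370,130,130,100)]))
```

```text
pos [0.5714 0.0133 0.2225] yang -3.78 xyz [0.003 0.019 2.069] rotz 0.0006803378959263442 tilt 0.03 f 0.0 0.04285119757910311 F [ 0.5  0.1 -0.5]
```

View pics/c4.png

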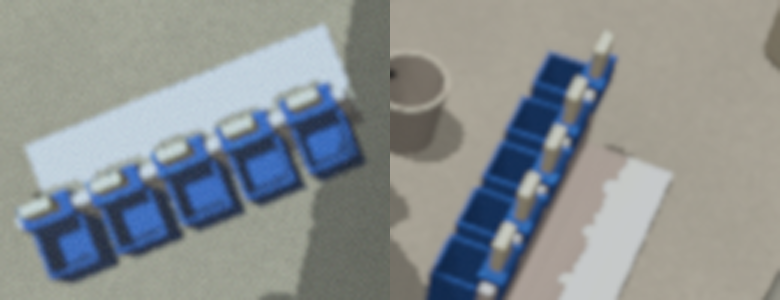

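All five cups hang straight along the panel in both views. Next I'll pull the left support.

Emit:
send_rows(
  xyz=[
    [0,0.02,0.3],
    [0,0.02,0.6],
    [0,0.02,0.9],
    [0,0.02,1],
  ],
  rot=[
    [0,0,0],
    [0,0,0],
    [0,0,0],
    [0,0,0],
  ],
  fingers=[0.5,0.5,0.5,0.5],
)

```text
time_s: 20.07
eef_pos: [0.5712, 0.0139, 0.1395]
tcp_rot: [-2.29, -2.146, 0.005]
ft_force: [-0.2, -0.1, -0.9]
opening: 0.0427
finger_force: 0.0
```

Emit:
send_rows(
  xyz=[
    [0,0,0.2],
    [0,0,0.4],
    [0,0,0.6],
    [0,0,0.8],
    [0,0,0.9],
    [0,0,1],
    [0,0,1],
  ],
  rot=[
    [0,0,0],
    [0,0,0],
    [0,0,0],
    [0,0,0],
    [0,0,0],
    [0,0,0],
    [0,0,0],
  ],
  fingers=[0.5,0.5,0.5,0.5,0.5,0.5,0.5],
)

```text
time_s: 20.65
eef_pos: [0.5725, 0.0131, 0.0616]
tcp_rot: [-2.295, -2.144, 0.002]
ft_force: [0.2, 1.0, 0.3]
opening: 0.0429
finger_force: 0.0
```

Emit:
send_rows(
  xyz=[
    [0,0,0.07],
    [0,0,0.07],
    [0,0,0.07],
    [0,0,0.07],
    [0,0,0.07],
    [0,0,0.07],
    [0,0,0.07],
    [0,0,0.07],
  ],
  rot=[
    [0,0,0],
    [0,0,0],
    [0,0,0],
    [0,0,0],
    [0,0,0],
    [0,0,0],
    [0,0,0],
    [0,0,0],
  ],
  fingers=[0.5,0.5,0.7,1,1,1,1,1],
)

```text
time_s: 21.32
eef_pos: [0.5732, 0.0126, 0.0576]
tcp_rot: [2.296, 2.143, 0.001]
ft_force: [-1.6, 0.3, 6.1]
opening: 0.0191
finger_force: 58.6
```

Run:
```python
from h import *
s=ctrl.sense()['eef_pos']; a=np.radians(-3.9)
goto(s[0]-.11*np.cos(a),s[1]-.11*np.sin(a),.057,-3.9)
```

```text
pos [0.5732 0.0126 0.0576] yang -3.96 xyz [-1.000e-03 -1.375e+00  7.000e-03] rotz -0.0003249106270796492 tilt 0.05 f 58.62946808338165 0.019146082457540965 F [-1.6  0.3  6.1]
```

Emit:
send_rows(
  xyz=[
    [0,-0.15,0],
    [0,-0.3,0],
    [0,-0.45,0],
    [0,-0.6,0],
    [0,-0.75,0],
    [0,-0.9,0],
    [0,-0.9,0],
  ],
  rot=[
    [0,0,0],
    [0,0,0],
    [0,0,0],
    [0,0,0],
    [0,0,0],
    [0,0,0],
    [0,0,0],
  ],
  fingers=[1,1,1,1,1,1,1],
)

```text
time_s: 21.9
eef_pos: [0.5001, 0.0191, 0.0576]
tcp_rot: [-2.295, -2.144, -0.002]
ft_force: [-2.1, 4.6, 4.9]
opening: 0.0195
finger_force: 59.9
```

Emit:
send_rows(
  xyz=[
    [0,-0.1,0],
    [0,-0.2,0],
    [0,-0.3,0],
    [0,-0.4,0],
    [0,-0.45,0],
    [0,-0.5,0],
    [0,-0.5,0],
  ],
  rot=[
    [0,0,0],
    [0,0,0],
    [0,0,0],
    [0,0,0],
    [0,0,0],
    [0,0,0],
    [0,0,0],
  ],
  fingers=[1,1,1,1,1,1,1],
)

```text
time_s: 22.48
eef_pos: [0.466, 0.0221, 0.0577]
tcp_rot: [2.291, 2.141, 0.013]
ft_force: [10.6, 5.8, -6.7]
opening: 0.0194
finger_force: 60.3
```

Emit:
send_rows(
  xyz=[
    [0,0,0],
    [0,0,0],
    [0,0,0],
  ],
  rot=[
    [0,0,0],
    [0,0,0],
    [0,0,0],
  ],
  fingers=[1,1,1],
)

```text
time_s: 22.73
eef_pos: [0.466, 0.0221, 0.0577]
tcp_rot: [2.292, 2.142, 0.012]
ft_force: [9.1, 5.7, -4.8]
opening: 0.0197
finger_force: 60.5
```

Emit:
send_rows(
  xyz=[
    [0,0,0],
    [0,0,0],
    [0,0,0],
    [0,0,0],
    [0,0,0],
  ],
  rot=[
    [0,0,0],
    [0,0,0],
    [0,0,0],
    [0,0,0],
    [0,0,0],
  ],
  fingers=[0.8,0.5,0.5,0.5,0.5],
)

```text
time_s: 23.15
eef_pos: [0.4606, 0.0201, 0.0568]
tcp_rot: [-2.297, -2.143, 0.001]
ft_force: [-1.0, 0.5, -0.6]
opening: 0.0429
finger_force: 0.0
```

Emit:
send_rows(
  xyz=[
    [0,0,-0.2],
    [0,0,-0.5],
    [0,0,-0.8],
    [0,0,-1],
    [0,0,-1],
  ],
  rot=[
    [0,0,0],
    [0,0,0],
    [0,0,0],
    [0,0,0],
    [0,0,0],
  ],
  fingers=[0.5,0.5,0.5,0.5,0.5],
)

```text
time_s: 23.57
eef_pos: [0.4625, 0.0201, 0.1397]
tcp_rot: [2.295, 2.141, 0.006]
ft_force: [-0.0, 0.4, 0.5]
opening: 0.0427
finger_force: 0.0
```

Run:
```python
from h import *
goto(.558,-.216,.137,-3.9)
```

```text
pos [0.4625 0.0201 0.1397] yang -3.99 xyz [-2.861  1.396  0.038] rotz -0.0005247682038039159 tilt 0.26 f 0.0 0.04274713528261838 F [-0.   0.4  0.5]
```

Emit:
send_rows(
  xyz=[
    [-0.32,0.15,0],
    [-0.64,0.3,0],
    [-0.954,0.465,0],
  ],
  rot=[
    [0,0,0],
    [0,0,0],
    [0,0,0],
  ],
  fingers=[0.5,0.5,0.5],
)

```text
time_s: 23.82
eef_pos: [0.4926, -0.0589, 0.1363]
tcp_rot: [-2.295, -2.145, 0.001]
ft_force: [0.3, -0.1, -0.3]
opening: 0.0429
finger_force: 0.0
```

Emit:
send_rows(
  xyz=[
    [-0.32,0.15,0],
    [-0.64,0.3,0],
    [-0.954,0.465,0],
  ],
  rot=[
    [0,0,0],
    [0,0,0],
    [0,0,0],
  ],
  fingers=[0.5,0.5,0.5],
)

```text
time_s: 24.07
eef_pos: [0.5243, -0.1384, 0.1359]
tcp_rot: [-2.296, -2.142, 0.002]
ft_force: [0.2, -0.3, -0.4]
opening: 0.0428
finger_force: 0.0
```

Emit:
send_rows(
  xyz=[
    [-0.32,0.15,0],
    [-0.64,0.3,0],
    [-0.954,0.465,0],
    [-0.954,0.465,0],
    [-0.954,0.465,0],
    [-0.954,0.465,0],
  ],
  rot=[
    [0,0,0],
    [0,0,0],
    [0,0,0],
    [0,0,0],
    [0,0,0],
    [0,0,0],
  ],
  fingers=[0.5,0.5,0.5,0.5,0.5,0.5],
)

```text
time_s: 24.57
eef_pos: [0.5559, -0.2149, 0.1358]
tcp_rot: [-2.295, -2.142, 0.001]
ft_force: [0.4, -0.7, 0.1]
opening: 0.0424
finger_force: 0.0
```

Run:
```python
from h import *
goto(.558,-.216,.057,-3.9)
```

```text
pos [ 0.5559 -0.2149  0.1358] yang -3.97 xyz [-0.013  0.03   0.985] rotz -0.000375660817925431 tilt 0.14 f 0.0 0.04241226274784591 F [ 0.4 -0.7  0.1]
```

Emit:
send_rows(
  xyz=[
    [0,0.03,0.2],
    [0,0.03,0.4],
    [0,0.03,0.6],
    [0,0.03,0.8],
    [0,0.03,0.9],
    [0,0.03,0.98],
    [0,0.03,0.98],
  ],
  rot=[
    [0,0,0],
    [0,0,0],
    [0,0,0],
    [0,0,0],
    [0,0,0],
    [0,0,0],
    [0,0,0],
  ],
  fingers=[0.5,0.5,0.5,0.5,0.5,0.5,0.5],
)

```text
time_s: 25.15
eef_pos: [0.5585, -0.2147, 0.0574]
tcp_rot: [-2.294, -2.143, 0.001]
ft_force: [-1.2, -0.5, 0.4]
opening: 0.0426
finger_force: 0.0
```

Emit:
send_rows(
  xyz=[
    [0,0,0],
    [0,0,0],
    [0,0,0],
    [0,0,0],
    [0,0,0],
    [0,0,0],
    [0,0,0],
  ],
  rot=[
    [0,0,0],
    [0,0,0],
    [0,0,0],
    [0,0,0],
    [0,0,0],
    [0,0,0],
    [0,0,0],
  ],
  fingers=[0.6,0.7,0.8,1,1,1,1],
)

```text
time_s: 25.73
eef_pos: [0.5554, -0.2155, 0.0593]
tcp_rot: [-2.294, -2.139, 0.005]
ft_force: [-11.2, 2.4, 9.6]
opening: 0.0195
finger_force: 58.3
```

Emit:
send_rows(
  xyz=[
    [0,-0.15,0],
    [0,-0.3,0],
    [0,-0.45,0],
    [0,-0.6,0],
    [0,-0.75,0],
    [0,-0.9,0],
    [0,-0.9,0],
  ],
  rot=[
    [0,0,0],
    [0,0,0],
    [0,0,0],
    [0,0,0],
    [0,0,0],
    [0,0,0],
    [0,0,0],
  ],
  fingers=[1,1,1,1,1,1,1],
)

```text
time_s: 26.32
eef_pos: [0.4856, -0.2093, 0.0594]
tcp_rot: [-2.295, -2.142, -0.001]
ft_force: [-2.3, 4.9, 1.1]
opening: 0.0193
finger_force: 59.7
```

Emit:
send_rows(
  xyz=[
    [0,-0.1,0],
    [0,-0.2,0],
    [0,-0.3,0],
    [0,-0.4,0],
    [0,-0.45,0],
    [0,-0.5,0],
    [0,-0.5,0],
    [0,-0.5,0],
  ],
  rot=[
    [0,0,0],
    [0,0,0],
    [0,0,0],
    [0,0,0],
    [0,0,0],
    [0,0,0],
    [0,0,0],
    [0,0,0],
  ],
  fingers=[1,1,1,1,1,1,1,1],
)

```text
time_s: 26.98
eef_pos: [0.4474, -0.206, 0.0593]
tcp_rot: [-2.294, -2.144, -0.003]
ft_force: [-0.4, 7.5, 5.6]
opening: 0.0194
finger_force: 60.1
```

Emit:
send_rows(
  xyz=[
    [0,0,0],
    [0,0,0],
    [0,0,0],
    [0,0,0],
    [0,0,0],
  ],
  rot=[
    [0,0,0],
    [0,0,0],
    [0,0,0],
    [0,0,0],
    [0,0,0],
  ],
  fingers=[0.8,0.5,0.5,0.5,0.5],
)

```text
time_s: 27.4
eef_pos: [0.4476, -0.2087, 0.0589]
tcp_rot: [2.296, 2.142, 0.0]
ft_force: [0.2, -0.2, -0.2]
opening: 0.0426
finger_force: 0.0
```

Emit:
send_rows(
  xyz=[
    [0,0,-0.2],
    [0,0,-0.5],
    [0,0,-0.8],
    [0,0,-1],
    [0,0,-1],
  ],
  rot=[
    [0,0,0],
    [0,0,0],
    [0,0,0],
    [0,0,0],
    [0,0,0],
  ],
  fingers=[0.5,0.5,0.5,0.5,0.5],
)

```text
time_s: 27.82
eef_pos: [0.449, -0.2094, 0.1417]
tcp_rot: [2.294, 2.139, 0.003]
ft_force: [-0.1, -0.4, -0.0]
opening: 0.0429
finger_force: 0.0
```

Emit:
send_rows(
  xyz=[
    [0,0,-0.25],
    [0,0,-0.5],
    [0,0,-0.75],
    [0,0,-1],
    [0,0,-1],
  ],
  rot=[
    [0,0,0],
    [0,0,0],
    [0,0,0],
    [0,0,0],
    [0,0,0],
  ],
  fingers=[0.5,0.5,0.5,0.5,0.5],
)

```text
time_s: 28.23
eef_pos: [0.4488, -0.2092, 0.2214]
tcp_rot: [2.294, 2.139, 0.003]
ft_force: [0.9, 0.7, -0.1]
opening: 0.0427
finger_force: 0.0
```

Run:
```python
from h import *
goto(.674,-.109,.3,-3.9)
s=snap("scene","s5.png");t=snap("top","t5.png")
f=lambda im,x,y,w,h:cv2.resize(im[y:y+h,x:x+w,::-1],(390,300),interpolation=cv2.INTER_CUBIC)
cv2.imwrite('pics/c5.png',np.hstack([f(t,290,100,260,200),f(s,140,240,260,200)]))
```

```text
pos [ 0.4488 -0.2092  0.2214] yang -3.99 xyz [ 1.444  2.726 -0.971] rotz -0.0005158845356863001 tilt 0.3 f 0.0 0.04272500333580283 F [ 0.9  0.7 -0.1]
```

View pics/c5.png

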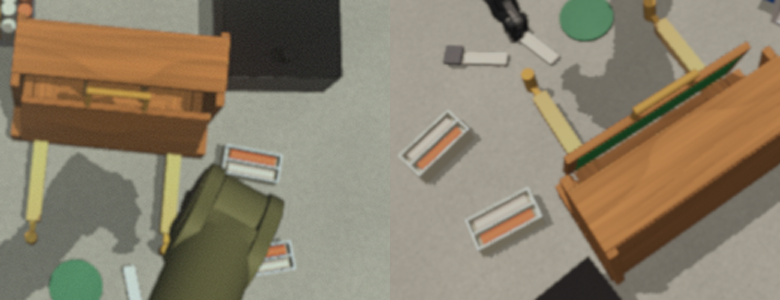

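Run:
```python
from h import *
np.set_printoptions(precision=4,suppress=True)
hx=np.array([.6255,-.1053]); a=np.radians(-3.9); ex=np.array([np.cos(a),np.sin(a)]); ey=np.array([-ex[1],ex[0]])
for n,f,bx in(("top","t5.png",[(300,245,20,20),(390,250,20,22),(335,150,60,30)]),("scene","s5.png",[(560-3*0,0,1,1)])):
    im=cv2.imread('pics/'+f);hsv=cv2.cvtColor(im,cv2.COLOR_BGR2HSV)
    m=cv2.inRange(hsv,(13,130,90),(30,255,255)); k,l,st,ce=cv2.connectedComponentsWithStats(m)
    for i in range(1,k):
        if st[i,4]>25 and (n=="top" and 150<st[i,1] or n=="scene" and st[i,1]<310 and st[i,0]<380):
            p=onz(n,*ce[i],.07); d=p[:2]-hx; print(n,st[i],ce[i].round(1),p,"desk x,y",d@ex,d@ey)
B=hx+ex*.049
for y in(-.045,0,.045): print("bar pred",proj("top",[[*(B+ey*y),.242]]),proj("scene",[[*(B+ey*y),.242]]))
for n,f in(("top","t5.png"),("scene","s5.png")):
    im=cv2.imread('pics/'+f)
    if n=="top": c=im[130:190,320:440]
    else: c=im[260:340,280:380]
    cv2.imwrite('pics/b_%s.png'%n,cv2.resize(c,None,fx=4,fy=4,interpolation=cv2.INTER_CUBIC))
a1=cv2.imread('pics/b_top.png');b1=cv2.imread('pics/b_scene.png'); h=max(a1.shape[0],b1.shape[0])
# profile of bar across at y=0, +-.03 in desk frame
im=cv2.imread('pics/t5.png').astype(np.float32)
for y in(-.03,0,.03):
    L=[]
    for d in np.arange(-.02,.0201,.004):
        u=proj("top",[[*(B+ey*y+ex*d),.242]])[0]; L.append(cv2.getRectSubPix(im,(1,1),(float(u[0]),float(u[1])))[0,0].astype(int).tolist()[:3])
    print([sum(q)//3 for q in L])
print("scene")
im=cv2.imread('pics/s5.png').astype(np.float32)
for y in(-.03,0,.03):
    L=[]
    for d in np.arange(-.02,.0201,.004):
        u=proj("scene",[[*(B+ey*y),.242+d]])[0]; L.append(int(cv2.getRectSubPix(im,(1,1),(float(u[0]),float(u[1])))[0,0].sum())//3)
    print(L)
```

```text
top [635 182   5  14  48] [636.8 188.3] [ 0.6551 -0.8214  0.07  ] desk x,y 0.0782488873115073 -0.7124652040280922
top [307 248   7  14  50] [310.5 256. ] [0.4694 0.0229 0.07  ] desk x,y -0.16447685422329164 0.11727199374996118
top [397 256   7  13  51] [399.8 261.8] [ 0.4574 -0.204   0.07  ] desk x,y -0.1609609449745275 -0.10989493491251615
top [637 466   3  14  32] [638.2 472.5] [-0.0596 -0.7956  0.07  ] desk x,y -0.6365512771335805 -0.7352516383081357
scene [309 238  10  18 105] [313.3 246.3] [0.4784 0.0171 0.07  ] desk x,y -0.15503665683246934 0.1121332009823797
scene [257 269 122  81 954] [316.7 308.3] [ 0.6134 -0.0827  0.07  ] desk x,y -0.013644442300860225 0.021770823399722247
scene [ 251  272  178  142 9385] [336.9 341.1] [ 0.7029 -0.0986  0.07  ] desk x,y 0.07678127049105507 0.011944961765363898
scene [228 286  12  17  99] [233.  293.8] [ 0.459  -0.2098  0.07  ] desk x,y -0.15900693896906373 -0.11561743937484474
bar pred [[387.0137 162.7772]] [[305.5155 313.538 ]]
bar pred [[367.4348 161.2664]] [[324.699  300.8551]]
bar pred [[347.8706 159.7654]] [[343.3322 288.5292]]
[106, 119, 118, 105, 126, 137, 108, 84, 74, 82, 105]
[110, 107, 120, 114, 121, 137, 115, 86, 78, 82, 108]
[105, 82, 89, 104, 119, 136, 118, 85, 81, 81, 106]
scene
[104, 108, 104, 102, 113, 125, 134, 137, 136, 129, 119]
[107, 105, 102, 107, 118, 129, 136, 138, 133, 125, 117]
[103, 95, 97, 109, 123, 132, 137, 137, 131, 119, 100]
```

Emit:
send_rows(
  xyz=[
    [0,0,-0.4],
    [0,0,-0.8],
    [0.16,0.3,-0.98],
    [0.32,0.6,-0.98],
    [0.481,0.909,-0.98],
  ],
  rot=[
    [0,0,0],
    [0,0,0],
    [0,0,0],
    [0,0,0],
    [0,0,0],
  ],
  fingers=[0.5,0.5,0.5,0.5,0.5],
)

```text
time_s: 28.75
eef_pos: [0.5234, -0.1747, 0.2968]
tcp_rot: [2.298, 2.142, 0.001]
ft_force: [0.1, -0.4, -0.1]
opening: 0.0425
finger_force: 0.0
```

Emit:
send_rows(
  xyz=[
    [0.16,0.3,0],
    [0.32,0.6,0],
    [0.481,0.909,0],
  ],
  rot=[
    [0,0,0],
    [0,0,0],
    [0,0,0],
  ],
  fingers=[0.5,0.5,0.5],
)

```text
time_s: 29.0
eef_pos: [0.5984, -0.1407, 0.2949]
tcp_rot: [-2.295, -2.142, 0.002]
ft_force: [0.4, -0.6, 0.6]
opening: 0.0425
finger_force: 0.0
```

Emit:
send_rows(
  xyz=[
    [0.16,0.3,0],
    [0.32,0.6,0],
    [0.481,0.909,0],
    [0.481,0.909,0],
    [0.481,0.909,0],
    [0.481,0.909,0],
  ],
  rot=[
    [0,0,0],
    [0,0,0],
    [0,0,0],
    [0,0,0],
    [0,0,0],
    [0,0,0],
  ],
  fingers=[0.5,0.5,0.5,0.5,0.5,0.5],
)

```text
time_s: 29.5
eef_pos: [0.6722, -0.1086, 0.295]
tcp_rot: [-2.296, -2.142, 0.004]
ft_force: [-0.1, -0.3, -0.6]
opening: 0.0427
finger_force: 0.0
```

Run:
```python
from h import *
goto(.6744,-.1087,.225,-3.9)
```

```text
pos [ 0.6722 -0.1086  0.295 ] yang -3.99 xyz [0.001 0.03  0.875] rotz -0.0005057071068080966 tilt 0.17 f 0.0 0.042663715320822304 F [-0.1 -0.3 -0.6]
```

Emit:
send_rows(
  xyz=[
    [0,0.02,0.15],
    [0,0.02,0.3],
    [0,0.02,0.45],
    [0,0.02,0.6],
    [0,0.02,0.75],
    [0,0.02,0.87],
    [0,0.02,0.87],
    [0,0.02,0.87],
  ],
  rot=[
    [0,0,0],
    [0,0,0],
    [0,0,0],
    [0,0,0],
    [0,0,0],
    [0,0,0],
    [0,0,0],
    [0,0,0],
  ],
  fingers=[0.5,0.5,0.5,0.5,0.5,0.5,0.5,0.5],
)

```text
time_s: 30.17
eef_pos: [0.6739, -0.1087, 0.2272]
tcp_rot: [-2.297, -2.142, 0.001]
ft_force: [-0.6, -0.3, 0.5]
opening: 0.0428
finger_force: 0.0
```

Emit:
send_rows(
  xyz=[
    [0,0,0],
    [0,0,0],
    [0,0,0],
    [0,0,0],
    [0,0,0],
    [0,0,0],
    [0,0,0],
    [0,0,0],
  ],
  rot=[
    [0,0,0],
    [0,0,0],
    [0,0,0],
    [0,0,0],
    [0,0,0],
    [0,0,0],
    [0,0,0],
    [0,0,0],
  ],
  fingers=[0.55,0.6,0.65,0.7,0.8,0.9,1,1],
)

```text
time_s: 30.83
eef_pos: [0.6745, -0.1081, 0.2276]
tcp_rot: [2.297, 2.143, 0.0]
ft_force: [-1.4, 0.2, 4.0]
opening: 0.01
finger_force: 58.5
```

Run:
```python
from h import *
goto(.6744,-.1087,.225,-3.9)
s=snap("scene","s6.png")
cv2.imwrite('pics/c6.png',cv2.resize(s[230:360,240:410,::-1],None,fx=3,fy=3,interpolation=cv2.INTER_CUBIC))
p=np.radians(15-np.arange(0,106,3)); x=.19*np.sin(p); z=.19*np.cos(p)
for k in range(5):
    i=7*k; print([[round((x[j]-x[i])/.08,2),round(-(z[j]-z[i])/.08,2)] for j in range(i+1,i+8)])
```

```text
pos [ 0.6745 -0.1081  0.2276] yang -3.97 xyz [-0.007 -0.001  0.033] rotz -0.0003969099863917494 tilt 0.01 f 58.460962772369385 0.010035368983683188 F [-1.4  0.2  4. ]
[[np.float64(-0.12), np.float64(-0.03)], [np.float64(-0.24), np.float64(-0.05)], [np.float64(-0.37), np.float64(-0.07)], [np.float64(-0.49), np.float64(-0.08)], [np.float64(-0.61), np.float64(-0.08)], [np.float64(-0.74), np.float64(-0.08)], [np.float64(-0.86), np.float64(-0.07)]]
[[np.float64(-0.12), np.float64(0.02)], [np.float64(-0.25), np.float64(0.04)], [np.float64(-0.37), np.float64(0.07)], [np.float64(-0.49), np.float64(0.1)], [np.float64(-0.6), np.float64(0.14)], [np.float64(-0.72), np.float64(0.19)], [np.float64(-0.83), np.float64(0.25)]]
[[np.float64(-0.11), np.float64(0.06)], [np.float64(-0.22), np.float64(0.12)], [np.float64(-0.32), np.float64(0.19)], [np.float64(-0.42), np.float64(0.27)], [np.float64(-0.51), np.float64(0.35)], [np.float64(-0.6), np.float64(0.44)], [np.float64(-0.69), np.float64(0.53)]]
[[np.float64(-0.08), np.float64(0.09)], [np.float64(-0.16), np.float64(0.19)], [np.float64(-0.23), np.float64(0.3)], [np.float64(-0.29), np.float64(0.4)], [np.float64(-0.35), np.float64(0.51)], [np.float64(-0.4), np.float64(0.62)], [np.float64(-0.45), np.float64(0.74)]]
[[np.float64(-0.04), np.float64(0.12)], [np.float64(-0.08), np.float64(0.24)], [np.float64(-0.11), np.float64(0.36)], [np.float64(-0.13), np.float64(0.48)], [np.float64(-0.14), np.float64(0.6)], [np.float64(-0.15), np.float64(0.73)], [np.float64(-0.16), np.float64(0.85)]]
```

View pics/c6.png

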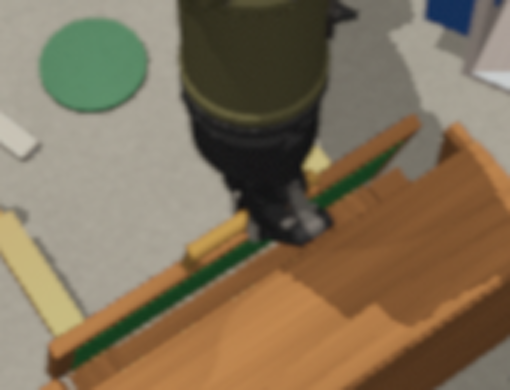

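The bar is pinched (opening 10 mm for a 12 mm bar) with the gripper between the arms. I'll start the arc.

Emit:
send_rows(
  xyz=[
    [0,-0.12,-0.03],
    [0,-0.24,-0.05],
    [0,-0.37,-0.07],
    [0,-0.49,-0.08],
    [0,-0.61,-0.08],
    [0,-0.74,-0.08],
    [0,-0.86,-0.07],
  ],
  rot=[
    [0,0,0],
    [0,0,0],
    [0,0,0],
    [0,0,0],
    [0,0,0],
    [0,0,0],
    [0,0,0],
  ],
  fingers=[1,1,1,1,1,1,1],
)

```text
time_s: 31.47
eef_pos: [0.6086, -0.1023, 0.2348]
tcp_rot: [2.292, 2.141, 0.01]
ft_force: [3.0, 2.5, 16.0]
opening: 0.0097
finger_force: 59.3
```

Emit:
send_rows(
  xyz=[
    [0,-0.12,0.02],
    [0,-0.25,0.04],
    [0,-0.37,0.07],
    [0,-0.49,0.1],
    [0,-0.6,0.14],
    [0,-0.72,0.19],
    [0,-0.83,0.25],
  ],
  rot=[
    [0,0,0],
    [0,0,0],
    [0,0,0],
    [0,0,0],
    [0,0,0],
    [0,0,0],
    [0,0,0],
  ],
  fingers=[1,1,1,1,1,1,1],
)

```text
time_s: 32.05
eef_pos: [0.5415, -0.0965, 0.2142]
tcp_rot: [2.294, 2.144, 0.009]
ft_force: [6.2, 6.7, -3.5]
opening: 0.0095
finger_force: 61.6
```

Emit:
send_rows(
  xyz=[
    [0,-0.11,0.06],
    [0,-0.22,0.12],
    [0,-0.32,0.19],
    [0,-0.42,0.27],
    [0,-0.51,0.35],
    [0,-0.6,0.44],
    [0,-0.69,0.53],
  ],
  rot=[
    [0,0,0],
    [0,0,0],
    [0,0,0],
    [0,0,0],
    [0,0,0],
    [0,0,0],
    [0,0,0],
  ],
  fingers=[1,1,1,1,1,1,1],
)

```text
time_s: 32.63
eef_pos: [0.4855, -0.0917, 0.1708]
tcp_rot: [-2.293, -2.145, -0.007]
ft_force: [1.5, 10.0, 4.1]
opening: 0.0096
finger_force: 64.1
```

Emit:
send_rows(
  xyz=[
    [0,-0.08,0.09],
    [0,-0.16,0.19],
    [0,-0.23,0.3],
    [0,-0.29,0.4],
    [0,-0.35,0.51],
    [0,-0.4,0.62],
    [0,-0.45,0.74],
  ],
  rot=[
    [0,0,0],
    [0,0,0],
    [0,0,0],
    [0,0,0],
    [0,0,0],
    [0,0,0],
    [0,0,0],
  ],
  fingers=[1,1,1,1,1,1,1],
)

```text
time_s: 33.22
eef_pos: [0.4497, -0.0887, 0.1112]
tcp_rot: [-2.293, -2.145, -0.006]
ft_force: [1.5, 13.6, 3.1]
opening: 0.0095
finger_force: 67.4
```

Emit:
send_rows(
  xyz=[
    [0,-0.04,0.12],
    [0,-0.08,0.24],
    [0,-0.11,0.36],
    [0,-0.13,0.48],
    [0,-0.14,0.6],
    [0,-0.15,0.73],
    [0,-0.15,0.8],
    [0,-0.15,0.8],
  ],
  rot=[
    [0,0,0],
    [0,0,0],
    [0,0,0],
    [0,0,0],
    [0,0,0],
    [0,0,0],
    [0,0,0],
    [0,0,0],
  ],
  fingers=[1,1,1,1,1,1,1,1],
)

```text
time_s: 33.88
eef_pos: [0.4363, -0.0875, 0.0459]
tcp_rot: [-2.289, -2.144, -0.002]
ft_force: [2.4, 15.3, -4.3]
opening: 0.0097
finger_force: 70.5
```

Emit:
send_rows(
  xyz=[
    [0,0,0.02],
    [0,0,0.04],
    [0,0,0.06],
    [0,0,0.06],
    [0,0,0.06],
  ],
  rot=[
    [0,0,0],
    [0,0,0],
    [0,0,0],
    [0,0,0],
    [0,0,0],
  ],
  fingers=[1,1,1,1,1],
)

```text
time_s: 34.3
eef_pos: [0.4362, -0.0874, 0.0418]
tcp_rot: [-2.289, -2.144, -0.002]
ft_force: [-0.6, 14.2, -3.4]
opening: 0.0099
finger_force: 70.9
```

Emit:
send_rows(
  xyz=[
    [0,0,0.02],
    [0,0,0.04],
    [0,0,0.06],
    [0,0,0.06],
    [0,0,0.06],
  ],
  rot=[
    [0,0,0],
    [0,0,0],
    [0,0,0],
    [0,0,0],
    [0,0,0],
  ],
  fingers=[1,1,1,1,1],
)

```text
time_s: 34.72
eef_pos: [0.4362, -0.0875, 0.0383]
tcp_rot: [-2.29, -2.144, -0.003]
ft_force: [-3.9, 15.9, 16.8]
opening: 0.0098
finger_force: 72.9
```

Run:
```python
from h import *
print(ctrl.sense()['ft_force'])
s=snap("scene","s7.png");t=snap("top","t7.png")
f=lambda im,x,y,w,h:cv2.resize(im[y:y+h,x:x+w,::-1],(390,300),interpolation=cv2.INTER_CUBIC)
cv2.imwrite('pics/c7.png',np.hstack([f(t,290,120,260,200),f(s,140,240,260,200)]))
```

```text
[-3.88479123 15.86991569 16.80298356]
```

View pics/c7.png

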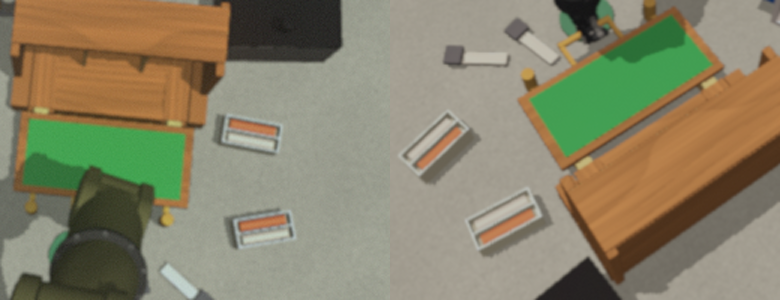

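The flap lies flat on both supports in both views, with the press resisted by 17 N. I'll release and measure the trays.

Emit:
send_rows(
  xyz=[
    [0,0,0],
    [0,0,0],
    [0,0,0],
    [0,0,0],
    [0,0,0],
    [0,0,0],
  ],
  rot=[
    [0,0,0],
    [0,0,0],
    [0,0,0],
    [0,0,0],
    [0,0,0],
    [0,0,0],
  ],
  fingers=[0.9,0.75,0.65,0.6,0.6,0.6],
)

```text
time_s: 35.32
eef_pos: [0.4368, -0.0921, 0.0376]
tcp_rot: [2.297, 2.143, -0.0]
ft_force: [-0.5, 0.1, 0.1]
opening: 0.0339
finger_force: 0.0
```

Emit:
send_rows(
  xyz=[
    [0,0,-0.2],
    [0,0,-0.4],
    [0,0,-0.7],
    [0,0,-1],
    [0,0,-1],
  ],
  rot=[
    [0,0,0],
    [0,0,0],
    [0,0,0],
    [0,0,0],
    [0,0,0],
  ],
  fingers=[0.6,0.6,0.6,0.6,0.6],
)

```text
time_s: 35.73
eef_pos: [0.4387, -0.0926, 0.1211]
tcp_rot: [2.294, 2.139, 0.005]
ft_force: [0.9, -0.3, -0.2]
opening: 0.034
finger_force: 0.0
```

Emit:
send_rows(
  xyz=[
    [0,0,-0.25],
    [0,0,-0.5],
    [0,0,-0.75],
    [0,0,-1],
    [0,0,-1],
  ],
  rot=[
    [0,0,0],
    [0,0,0],
    [0,0,0],
    [0,0,0],
    [0,0,0],
  ],
  fingers=[0.2,0.2,0.2,0.2,0.2],
)

```text
time_s: 36.15
eef_pos: [0.4384, -0.0924, 0.2005]
tcp_rot: [2.295, 2.14, 0.005]
ft_force: [1.1, -0.3, 0.3]
opening: 0.068
finger_force: 0.0
```

```bash
cat > tr.py <<'E'
from h import *
np.set_printoptions(precision=4,suppress=True)
def trays(tag):
    for n in("top","scene"):
        im=cv2.cvtColor(snap(n,n+tag+".png"),cv2.COLOR_RGB2BGR); hsv=cv2.cvtColor(im,cv2.COLOR_BGR2HSV)
        o=cv2.inRange(hsv,(2,80,110),(14,255,255)); k,l,st,ce=cv2.connectedComponentsWithStats(o)
        for i in range(1,k):
            X=onz(n,*ce[i],.03)
            if 120<st[i,4]<400 and -.55<X[1]<.05 and .3<X[0]<.68:
                x0,y0=(ce[i]-28).astype(int); sub=hsv[y0:y0+56,x0:x0+56]
                tab=np.median(sub[...,2]); m=((sub[...,2]>tab+22)|(o[y0:y0+56,x0:x0+56]>0)).astype(np.uint8)
                kk,ll,s2,_=cv2.connectedComponentsWithStats(cv2.morphologyEx(m,cv2.MORPH_CLOSE,np.ones((3,3)))); j=ll[28,28]
                p=(cv2.findNonZero((ll==j).astype(np.uint8))[:,0]+[x0,y0]).astype(float)
                W=np.array([onz(n,*q,.04)[:2] for q in p],np.float32); r=cv2.minAreaRect(W); b=cv2.boxPoints(r); e=max((b[1]-b[0],b[2]-b[1]),key=np.linalg.norm)
                print(n,"orange",ce[i].round(1),"tray",np.array(r[0]),"size",np.array(r[1]),"long",np.degrees(np.arctan2(e[1],e[0]))%180)
E
python3 - <<'E'
from tr import *
trays("8"); goto(.5,-.3,.2,0)
E
```

```text
top orange [457.7 204.3] tray [ 0.6122 -0.3604] size [0.0803 0.0162] long 79.88876
top orange [464.5 268.2] tray [ 0.4446 -0.3753] size [0.0165 0.0822] long 100.0296
scene orange [172.  338.2] tray [ 0.4384 -0.3774] size [0.0344 0.0803] long 99.47567
scene orange [217.5 390.1] tray [ 0.614  -0.3608] size [0.0813 0.0162] long 79.808174
pos [ 0.437  -0.0918  0.1977] yang -3.97 xyz [-2.541  0.966 -0.027] rotz -0.022064618035100382 tilt 0.07 f 0.0 0.06848968326385033 F [-0.3 -0.  -0.5]
```

Emit:
send_rows(
  xyz=[
    [-0.3,0.02,0],
    [-0.6,0.04,0],
    [-0.89,0.06,0],
  ],
  rot=[
    [0,0,0],
    [0,0,0],
    [0,0,0],
  ],
  fingers=[0,0,0],
)

```text
time_s: 36.5
eef_pos: [0.436, -0.1635, 0.1963]
tcp_rot: [-2.294, -2.144, 0.002]
ft_force: [-0.5, -0.3, -0.3]
opening: 0.085
finger_force: 0.0
```

Emit:
send_rows(
  xyz=[
    [-0.3,0.02,0],
    [-0.6,0.04,0],
    [-0.89,0.06,0],
  ],
  rot=[
    [0,0,0],
    [0,0,0],
    [0,0,0],
  ],
  fingers=[0,0,0],
)

```text
time_s: 36.75
eef_pos: [0.4357, -0.2354, 0.1961]
tcp_rot: [-2.296, -2.142, 0.002]
ft_force: [0.6, -0.1, 0.4]
opening: 0.0854
finger_force: 0.0
```

Emit:
send_rows(
  xyz=[
    [-0.3,0.02,0],
    [-0.6,0.04,0],
    [-0.89,0.06,0],
  ],
  rot=[
    [0,0,0],
    [0,0,0],
    [0,0,0],
  ],
  fingers=[0,0,0],
)

```text
time_s: 37.0
eef_pos: [0.4355, -0.3068, 0.1959]
tcp_rot: [-2.295, -2.141, 0.001]
ft_force: [0.1, 0.8, -0.2]
opening: 0.0852
finger_force: 0.0
```

Emit:
send_rows(
  xyz=[
    [-0.3,0.02,0],
    [-0.6,0.04,0],
    [-0.89,0.06,0],
    [-0.89,0.06,0],
    [-0.89,0.06,0],
    [-0.89,0.06,0],
  ],
  rot=[
    [0,0,-0.03],
    [0,0,-0.06],
    [0,0,-0.078],
    [0,0,-0.078],
    [0,0,-0.078],
    [0,0,-0.078],
  ],
  fingers=[0,0,0,0,0,0],
)

```text
time_s: 37.5
eef_pos: [0.4358, -0.3762, 0.1962]
tcp_rot: [-2.017, -2.405, -0.001]
ft_force: [-1.1, -0.1, 0.9]
opening: 0.0854
finger_force: 0.0
```

Run:
```python
from h import *
goto(.437,-.377,.012,10)
t=cv2.imread('pics/top8.png'); s=cv2.imread('pics/scene8.png')
f=lambda im,x,y,w,h:cv2.resize(im[y:y+h,x:x+w],(390,300),interpolation=cv2.INTER_CUBIC)
cv2.imwrite('pics/c8.png',np.hstack([f(t,420,180,130,100),f(s,140,310,130,100)]))
```

```text
pos [ 0.4358 -0.3762  0.1962] yang 10.02 xyz [-0.018  0.015  2.303] rotz 0.0001277477445558222 tilt 0.16 f 0.0 0.0853878887366732 F [-1.1 -0.1  0.9]
```

View pics/c8.png

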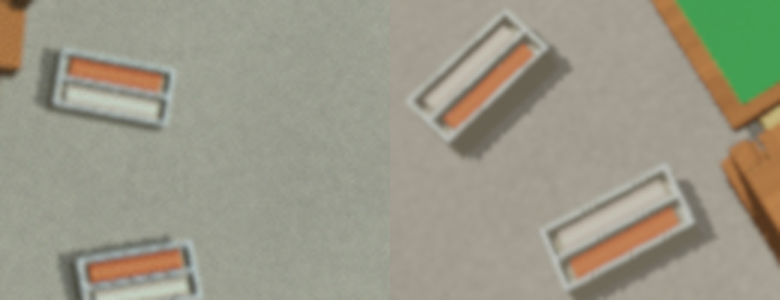

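The crop shows tray A's rim centre at top pixel (457.7,209.2), so it was knocked aside. Tray B's centre is at scene pixel (170,335).

Emit:
send_rows(
  xyz=[
    [0,0,0.3],
    [0,0,0.6],
    [0,0,0.9],
    [0,0,1],
  ],
  rot=[
    [0,0,0],
    [0,0,0],
    [0,0,0],
    [0,0,0],
  ],
  fingers=[0,0,0,0],
)

```text
time_s: 37.83
eef_pos: [0.4353, -0.3741, 0.1144]
tcp_rot: [-2.012, -2.405, -0.001]
ft_force: [-1.1, 0.8, 0.0]
opening: 0.0854
finger_force: 0.0
```

Run:
```python
from h import *
print(onz("scene",169.8,334.8,.04),onz("top",466,272,.04),"A",onz("top",457.7,209.2,.04))
goto(.437,-.377,.012,10)
```

```text
[ 0.43681526 -0.37656114  0.04      ] [ 0.4351443  -0.37886286  0.04      ] A [ 0.59924133 -0.35974064  0.04      ]
pos [ 0.4353 -0.3741  0.1144] yang 10.16 xyz [-0.046  0.018  1.279] rotz 0.0009051580016018887 tilt 0.32 f 0.0 0.08535714135858968 F [-1.1  0.8  0. ]
```

Emit:
send_rows(
  xyz=[
    [-0.03,0.01,0.25],
    [-0.03,0.01,0.5],
    [-0.03,0.01,0.75],
    [-0.03,0.01,1],
    [-0.03,0.01,1],
  ],
  rot=[
    [0,0,0],
    [0,0,0],
    [0,0,0],
    [0,0,0],
    [0,0,0],
  ],
  fingers=[0,0,0,0,0],
)

```text
time_s: 38.25
eef_pos: [0.4364, -0.3768, 0.0348]
tcp_rot: [-2.013, -2.405, -0.001]
ft_force: [0.3, -0.5, 0.4]
opening: 0.0853
finger_force: 0.0
```

Emit:
send_rows(
  xyz=[
    [0,0,0.1],
    [0,0,0.2],
    [0,0,0.27],
    [0,0,0.27],
    [0,0,0.27],
  ],
  rot=[
    [0,0,0],
    [0,0,0],
    [0,0,0],
    [0,0,0],
    [0,0,0],
  ],
  fingers=[0,0,0,0,0],
)

```text
time_s: 38.67
eef_pos: [0.4376, -0.3794, 0.0163]
tcp_rot: [2.018, 2.408, 0.0]
ft_force: [-0.6, -0.3, -0.1]
opening: 0.0854
finger_force: 0.0
```

Emit:
send_rows(
  xyz=[
    [0,0,0],
    [0,0,0],
    [0,0,0],
    [0,0,0],
    [0,0,0],
    [0,0,0],
    [0,0,0],
    [0,0,0],
  ],
  rot=[
    [0,0,0],
    [0,0,0],
    [0,0,0],
    [0,0,0],
    [0,0,0],
    [0,0,0],
    [0,0,0],
    [0,0,0],
  ],
  fingers=[0.1,0.2,0.3,0.4,0.6,0.8,1,1],
)

```text
time_s: 39.33
eef_pos: [0.4372, -0.3796, 0.0167]
tcp_rot: [2.018, 2.407, -0.0]
ft_force: [-1.8, 0.4, 5.5]
opening: 0.0493
finger_force: 63.3
```

Emit:
send_rows(
  xyz=[
    [0,0,-0.2],
    [0,0,-0.4],
    [0,0,-0.6],
    [0,0,-0.8],
    [0,0,-1],
    [0,0,-1],
  ],
  rot=[
    [0,0,0],
    [0,0,0],
    [0,0,0],
    [0,0,0],
    [0,0,0],
    [0,0,0],
  ],
  fingers=[1,1,1,1,1,1],
)

```text
time_s: 39.83
eef_pos: [0.4386, -0.3804, 0.0988]
tcp_rot: [2.015, 2.404, 0.0]
ft_force: [-0.2, 0.5, -1.6]
opening: 0.0488
finger_force: 62.9
```

Emit:
send_rows(
  xyz=[
    [0,0,-0.2],
    [0,0,-0.4],
    [0,0,-0.6],
    [0,0,-0.8],
    [0,0,-1],
    [0,0,-1],
  ],
  rot=[
    [0,0,0],
    [0,0,0.02],
    [0,0,0.04],
    [0,0,0.06],
    [0,0,0.078],
    [0,0,0.078],
  ],
  fingers=[1,1,1,1,1,1],
)

```text
time_s: 40.33
eef_pos: [0.4384, -0.3802, 0.1779]
tcp_rot: [2.297, 2.138, 0.001]
ft_force: [0.0, -1.2, -1.9]
opening: 0.0491
finger_force: 63.0
```

Run:
```python
from h import *
goto(.5546,-.0353,.17,-3.9)
```

```text
pos [ 0.4384 -0.3802  0.1779] yang -4.1 xyz [4.404 1.14  0.092] rotz -0.0011109106663275113 tilt 0.21 f 62.97227382659912 0.04908687027132866 F [ 0.  -1.2 -1.9]
```

Emit:
send_rows(
  xyz=[
    [0.2,0.05,0],
    [0.43,0.11,0],
    [0.66,0.17,0],
    [0.88,0.228,0],
  ],
  rot=[
    [0,0,0],
    [0,0,0],
    [0,0,0],
    [0,0,0],
  ],
  fingers=[1,1,1,1],
)

```text
time_s: 40.67
eef_pos: [0.4602, -0.309, 0.1742]
tcp_rot: [-2.293, -2.144, 0.001]
ft_force: [0.2, 0.1, -2.2]
opening: 0.049
finger_force: 62.9
```

Emit:
send_rows(
  xyz=[
    [0.2,0.05,0],
    [0.43,0.11,0],
    [0.66,0.17,0],
    [0.88,0.228,0],
  ],
  rot=[
    [0,0,0],
    [0,0,0],
    [0,0,0],
    [0,0,0],
  ],
  fingers=[1,1,1,1],
)

```text
time_s: 41.0
eef_pos: [0.4832, -0.24, 0.1743]
tcp_rot: [-2.293, -2.145, 0.001]
ft_force: [0.3, 0.2, -3.0]
opening: 0.049
finger_force: 62.9
```

Emit:
send_rows(
  xyz=[
    [0.2,0.05,0],
    [0.43,0.11,0],
    [0.66,0.17,0],
    [0.88,0.228,0],
  ],
  rot=[
    [0,0,0],
    [0,0,0],
    [0,0,0],
    [0,0,0],
  ],
  fingers=[1,1,1,1],
)

```text
time_s: 41.33
eef_pos: [0.5062, -0.1711, 0.1743]
tcp_rot: [-2.293, -2.145, 0.002]
ft_force: [-0.5, -0.9, -2.8]
opening: 0.0488
finger_force: 62.9
```

Emit:
send_rows(
  xyz=[
    [0.2,0.05,0],
    [0.43,0.11,0],
    [0.66,0.17,0],
    [0.88,0.228,0],
  ],
  rot=[
    [0,0,0],
    [0,0,0],
    [0,0,0],
    [0,0,0],
  ],
  fingers=[1,1,1,1],
)

```text
time_s: 41.67
eef_pos: [0.5293, -0.1022, 0.1743]
tcp_rot: [-2.293, -2.145, 0.002]
ft_force: [0.4, 0.6, -2.3]
opening: 0.0489
finger_force: 62.9
```

Emit:
send_rows(
  xyz=[
    [0.2,0.05,0],
    [0.43,0.11,0],
    [0.66,0.17,0],
    [0.88,0.228,0],
    [0.88,0.228,0],
    [0.88,0.228,0],
    [0.88,0.228,0],
  ],
  rot=[
    [0,0,0],
    [0,0,0],
    [0,0,0],
    [0,0,0],
    [0,0,0],
    [0,0,0],
    [0,0,0],
  ],
  fingers=[1,1,1,1,1,1,1],
)

```text
time_s: 42.25
eef_pos: [0.552, -0.0351, 0.1749]
tcp_rot: [-2.295, -2.144, 0.003]
ft_force: [0.1, -0.1, -2.7]
opening: 0.0484
finger_force: 62.9
```

Run:
```python
from h import *
goto(.5546,-.0353,.082,-3.9)
```

```text
pos [ 0.552  -0.0351  0.1749] yang -3.91 xyz [1.000e-03 3.400e-02 1.161e+00] rotz -7.324182475988057e-05 tilt 0.11 f 62.917113304138184 0.04837218542852333 F [ 0.1 -0.1 -2.7]
```

Emit:
send_rows(
  xyz=[
    [0,0.03,0.2],
    [0,0.03,0.4],
    [0,0.03,0.6],
    [0,0.03,0.8],
    [0,0.03,0.95],
    [0,0.03,1],
    [0,0.03,1],
  ],
  rot=[
    [0,0,0],
    [0,0,0],
    [0,0,0],
    [0,0,0],
    [0,0,0],
    [0,0,0],
    [0,0,0],
  ],
  fingers=[1,1,1,1,1,1,1],
)

```text
time_s: 42.83
eef_pos: [0.5541, -0.0357, 0.0949]
tcp_rot: [-2.297, -2.141, 0.003]
ft_force: [-0.4, -0.5, -2.1]
opening: 0.0485
finger_force: 62.8
```

Emit:
send_rows(
  xyz=[
    [0,0,0.03],
    [0,0,0.06],
    [0,0,0.09],
    [0,0,0.12],
    [0,0,0.14],
    [0,0,0.14],
    [0,0,0.14],
  ],
  rot=[
    [0,0,0],
    [0,0,0],
    [0,0,0],
    [0,0,0],
    [0,0,0],
    [0,0,0],
    [0,0,0],
  ],
  fingers=[1,1,1,1,1,1,1],
)

```text
time_s: 43.42
eef_pos: [0.5551, -0.0346, 0.0849]
tcp_rot: [-2.297, -2.143, 0.0]
ft_force: [0.4, -0.3, -1.9]
opening: 0.0488
finger_force: 62.8
```

Emit:
send_rows(
  xyz=[
    [0,0,0.02],
    [0,0,0.04],
    [0,0,0.05],
    [0,0,0.05],
  ],
  rot=[
    [0,0,0],
    [0,0,0],
    [0,0,0],
    [0,0,0],
  ],
  fingers=[1,1,1,1],
)

```text
time_s: 43.75
eef_pos: [0.5551, -0.0346, 0.0808]
tcp_rot: [-2.297, -2.143, 0.0]
ft_force: [-0.1, -0.1, -1.9]
opening: 0.0489
finger_force: 62.8
```

Emit:
send_rows(
  xyz=[
    [0,0,0.01],
    [0,0,0.02],
    [0,0,0.02],
  ],
  rot=[
    [0,0,0],
    [0,0,0],
    [0,0,0],
  ],
  fingers=[1,1,1],
)

```text
time_s: 44.0
eef_pos: [0.5552, -0.0346, 0.0806]
tcp_rot: [2.297, 2.143, 0.001]
ft_force: [-4.4, 0.6, 12.1]
opening: 0.0488
finger_force: 64.6
```

Touched down (+12 N). I'll release, rise and go for the other tray.

Emit:
send_rows(
  xyz=[
    [0,0,0],
    [0,0,0],
    [0,0,0],
    [0,0,0],
    [0,0,0],
    [0,0,0],
  ],
  rot=[
    [0,0,0],
    [0,0,0],
    [0,0,0],
    [0,0,0],
    [0,0,0],
    [0,0,0],
  ],
  fingers=[0.4,0.2,0.1,0.1,0.1,0.1],
)

```text
time_s: 44.5
eef_pos: [0.5552, -0.0346, 0.0792]
tcp_rot: [-2.297, -2.143, 0.0]
ft_force: [0.3, 0.8, 0.0]
opening: 0.0769
finger_force: 0.0
```

Emit:
send_rows(
  xyz=[
    [0,0,-0.2],
    [0,0,-0.5],
    [0,0,-0.8],
    [0,0,-1],
    [0,0,-1],
  ],
  rot=[
    [0,0,0],
    [0,0,0],
    [0,0,0],
    [0,0,0],
    [0,0,0],
  ],
  fingers=[0,0,0,0,0],
)

```text
time_s: 44.92
eef_pos: [0.557, -0.035, 0.1627]
tcp_rot: [2.294, 2.14, 0.006]
ft_force: [-0.1, -0.7, 0.7]
opening: 0.0855
finger_force: 0.0
```

Run:
```python
from tr import *
trays("9"); goto(.600,-.3597,.17,-10)
```

```text
top orange [457.9 204.3] tray [ 0.6121 -0.3606] size [0.0808 0.0161] long 79.71464
scene orange [314.9 279.3] tray [ 0.5302 -0.0299] size [0.0656 0.0396] long 85.79621
scene orange [217.6 390.1] tray [ 0.6141 -0.3604] size [0.0805 0.016 ] long 80.07178
pos [ 0.5554 -0.0346  0.1596] yang -3.95 xyz [-4.016  0.837 -0.13 ] rotz 0.03359794685979196 tilt 0.07 f 0.0 0.0854315162935682 F [ 0.1 -0.6  0.2]
```

Emit:
send_rows(
  xyz=[
    [-0.27,0.06,0],
    [-0.54,0.11,0],
    [-0.8,0.172,0],
  ],
  rot=[
    [0,0,0],
    [0,0,0],
    [0,0,0],
  ],
  fingers=[0,0,0],
)

```text
time_s: 45.27
eef_pos: [0.5637, -0.0998, 0.1579]
tcp_rot: [-2.294, -2.143, 0.002]
ft_force: [0.2, 0.4, -0.1]
opening: 0.0853
finger_force: 0.0
```

Emit:
send_rows(
  xyz=[
    [-0.27,0.06,0],
    [-0.54,0.11,0],
    [-0.8,0.172,0],
  ],
  rot=[
    [0,0,0],
    [0,0,0],
    [0,0,0],
  ],
  fingers=[0,0,0],
)

```text
time_s: 45.52
eef_pos: [0.5729, -0.1652, 0.1577]
tcp_rot: [-2.295, -2.142, 0.002]
ft_force: [-0.3, 0.6, -0.0]
opening: 0.0858
finger_force: 0.0
```

Emit:
send_rows(
  xyz=[
    [-0.27,0.06,0],
    [-0.54,0.11,0],
    [-0.8,0.172,0],
  ],
  rot=[
    [0,0,0],
    [0,0,0],
    [0,0,0],
  ],
  fingers=[0,0,0],
)

```text
time_s: 45.77
eef_pos: [0.5822, -0.23, 0.1575]
tcp_rot: [-2.295, -2.141, 0.002]
ft_force: [0.3, 0.4, -0.4]
opening: 0.0857
finger_force: 0.0
```

Emit:
send_rows(
  xyz=[
    [-0.27,0.06,0],
    [-0.54,0.11,0],
    [-0.8,0.172,0],
  ],
  rot=[
    [0,0,0],
    [0,0,0],
    [0,0,0],
  ],
  fingers=[0,0,0],
)

```text
time_s: 46.02
eef_pos: [0.5916, -0.2947, 0.1574]
tcp_rot: [-2.295, -2.141, 0.002]
ft_force: [0.6, 0.5, -0.5]
opening: 0.0852
finger_force: 0.0
```

Emit:
send_rows(
  xyz=[
    [-0.27,0.06,0],
    [-0.54,0.11,0],
    [-0.8,0.172,0],
    [-0.8,0.172,0],
    [-0.8,0.172,0],
    [-0.8,0.172,0],
  ],
  rot=[
    [0,0,0.02],
    [0,0,0.034],
    [0,0,0.034],
    [0,0,0.034],
    [0,0,0.034],
    [0,0,0.034],
  ],
  fingers=[0,0,0,0,0,0],
)

```text
time_s: 46.52
eef_pos: [0.6013, -0.3576, 0.1577]
tcp_rot: [-2.406, -2.016, 0.0]
ft_force: [0.1, 0.7, -0.2]
opening: 0.0856
finger_force: 0.0
```

Run:
```python
from tr import *
goto(.602,-.360,.0165,-10)
```

```text
pos [ 0.6013 -0.3576  0.1577] yang -10.06 xyz [-0.031  0.018  1.765] rotz -0.0003131179188883948 tilt 0.16 f 0.0 0.08555570704491815 F [ 0.1  0.7 -0.2]
```

Emit:
send_rows(
  xyz=[
    [-0.03,0.01,0.25],
    [-0.03,0.01,0.5],
    [-0.03,0.01,0.75],
    [-0.03,0.01,1],
    [-0.03,0.01,1],
  ],
  rot=[
    [0,0,0],
    [0,0,0],
    [0,0,0],
    [0,0,0],
    [0,0,0],
  ],
  fingers=[0,0,0,0,0],
)

```text
time_s: 46.93
eef_pos: [0.6003, -0.3576, 0.0746]
tcp_rot: [-2.4, -2.015, 0.002]
ft_force: [-1.7, 0.9, -0.3]
opening: 0.0856
finger_force: 0.0
```

Emit:
send_rows(
  xyz=[
    [0,0,0.2],
    [0,0,0.4],
    [0,0,0.6],
    [0,0,0.75],
    [0,0,0.75],
    [0,0,0.75],
  ],
  rot=[
    [0,0,0],
    [0,0,0],
    [0,0,0],
    [0,0,0],
    [0,0,0],
    [0,0,0],
  ],
  fingers=[0,0,0,0,0,0],
)

```text
time_s: 47.43
eef_pos: [0.6021, -0.3605, 0.0194]
tcp_rot: [-2.407, -2.018, 0.0]
ft_force: [0.3, 0.0, 0.5]
opening: 0.0849
finger_force: 0.0
```

Emit:
send_rows(
  xyz=[
    [0,0,0],
    [0,0,0],
    [0,0,0],
    [0,0,0],
    [0,0,0],
    [0,0,0],
    [0,0,0],
    [0,0,0],
  ],
  rot=[
    [0,0,0],
    [0,0,0],
    [0,0,0],
    [0,0,0],
    [0,0,0],
    [0,0,0],
    [0,0,0],
    [0,0,0],
  ],
  fingers=[0.1,0.2,0.3,0.4,0.6,0.8,1,1],
)

```text
time_s: 48.1
eef_pos: [0.6025, -0.3614, 0.0204]
tcp_rot: [2.407, 2.017, 0.001]
ft_force: [-0.2, 1.2, 5.9]
opening: 0.0486
finger_force: 64.4
```

Emit:
send_rows(
  xyz=[
    [0,0,-0.2],
    [0,0,-0.4],
    [0,0,-0.6],
    [0,0,-0.8],
    [0,0,-1],
    [0,0,-1],
  ],
  rot=[
    [0,0,0],
    [0,0,0],
    [0,0,0],
    [0,0,0],
    [0,0,0],
    [0,0,0],
  ],
  fingers=[1,1,1,1,1,1],
)

```text
time_s: 48.6
eef_pos: [0.6033, -0.3622, 0.1026]
tcp_rot: [2.405, 2.015, 0.002]
ft_force: [1.2, 0.3, -1.3]
opening: 0.0483
finger_force: 63.5
```

Emit:
send_rows(
  xyz=[
    [0,0,-0.2],
    [0,0,-0.4],
    [0,0,-0.6],
    [0,0,-0.8],
    [0,0,-1],
    [0,0,-1],
  ],
  rot=[
    [0,0,-0.02],
    [0,0,-0.034],
    [0,0,-0.034],
    [0,0,-0.034],
    [0,0,-0.034],
    [0,0,-0.034],
  ],
  fingers=[1,1,1,1,1,1],
)

```text
time_s: 49.1
eef_pos: [0.603, -0.362, 0.1816]
tcp_rot: [2.294, 2.14, 0.002]
ft_force: [0.8, -0.4, -1.5]
opening: 0.0487
finger_force: 63.5
```

Run:
```python
from h import *
goto(.5458,-.165,.17,-3.9)
```

```text
pos [ 0.603  -0.362   0.1816] yang -3.97 xyz [ 2.407 -0.885  0.137] rotz -0.00038092321774077693 tilt 0.24 f 63.45954179763794 0.04865464286091666 F [ 0.8 -0.4 -1.5]
```

Emit:
send_rows(
  xyz=[
    [0.2,-0.07,0],
    [0.4,-0.15,0],
    [0.6,-0.22,0],
    [0.8,-0.295,0],
  ],
  rot=[
    [0,0,0],
    [0,0,0],
    [0,0,0],
    [0,0,0],
  ],
  fingers=[1,1,1,1],
)

```text
time_s: 49.43
eef_pos: [0.5821, -0.2946, 0.1772]
tcp_rot: [-2.295, -2.142, 0.001]
ft_force: [0.5, 0.4, -1.7]
opening: 0.0489
finger_force: 63.3
```

Emit:
send_rows(
  xyz=[
    [0.2,-0.07,0],
    [0.4,-0.15,0],
    [0.6,-0.22,0],
    [0.8,-0.295,0],
  ],
  rot=[
    [0,0,0],
    [0,0,0],
    [0,0,0],
    [0,0,0],
  ],
  fingers=[1,1,1,1],
)

```text
time_s: 49.77
eef_pos: [0.5629, -0.229, 0.1774]
tcp_rot: [-2.295, -2.142, 0.001]
ft_force: [0.6, 1.5, -2.7]
opening: 0.0487
finger_force: 63.3
```

Emit:
send_rows(
  xyz=[
    [0.2,-0.07,0],
    [0.4,-0.15,0],
    [0.6,-0.22,0],
    [0.8,-0.295,0],
    [0.8,-0.295,0],
    [0.8,-0.295,0],
    [0.8,-0.295,0],
  ],
  rot=[
    [0,0,0],
    [0,0,0],
    [0,0,0],
    [0,0,0],
    [0,0,0],
    [0,0,0],
    [0,0,0],
  ],
  fingers=[1,1,1,1,1,1,1],
)

```text
time_s: 50.35
eef_pos: [0.5444, -0.1653, 0.1785]
tcp_rot: [-2.297, -2.143, 0.002]
ft_force: [0.2, 0.1, -1.7]
opening: 0.0491
finger_force: 63.4
```

Emit:
send_rows(
  xyz=[
    [0,0,0.2],
    [0,0,0.4],
    [0,0,0.6],
    [0,0,0.8],
    [0,0,1],
    [0,0,1],
    [0,0,1],
  ],
  rot=[
    [0,0,0],
    [0,0,0],
    [0,0,0],
    [0,0,0],
    [0,0,0],
    [0,0,0],
    [0,0,0],
  ],
  fingers=[1,1,1,1,1,1,1],
)

```text
time_s: 50.93
eef_pos: [0.5441, -0.1656, 0.0985]
tcp_rot: [-2.297, -2.141, 0.002]
ft_force: [0.3, 0.1, -1.5]
opening: 0.0489
finger_force: 63.2
```

Run:
```python
from h import *
goto(.5458,-.165,.0836,-3.9)
```

```text
pos [ 0.5441 -0.1656  0.0985] yang -4.03 xyz [0.009 0.021 0.186] rotz -0.0007280965837919793 tilt 0.12 f 63.22831392288208 0.04893896286221126 F [ 0.3  0.1 -1.5]
```

Emit:
send_rows(
  xyz=[
    [0,0,0.04],
    [0,0,0.08],
    [0,0,0.12],
    [0,0,0.15],
    [0,0,0.17],
    [0,0,0.18],
    [0,0,0.18],
  ],
  rot=[
    [0,0,0],
    [0,0,0],
    [0,0,0],
    [0,0,0],
    [0,0,0],
    [0,0,0],
    [0,0,0],
  ],
  fingers=[1,1,1,1,1,1,1],
)

```text
time_s: 51.52
eef_pos: [0.5446, -0.1646, 0.0848]
tcp_rot: [-2.297, -2.143, 0.0]
ft_force: [0.2, -0.5, -1.5]
opening: 0.0485
finger_force: 63.3
```

Emit:
send_rows(
  xyz=[
    [0,0,0.01],
    [0,0,0.02],
    [0,0,0.02],
  ],
  rot=[
    [0,0,0],
    [0,0,0],
    [0,0,0],
  ],
  fingers=[1,1,1],
)

```text
time_s: 51.77
eef_pos: [0.5448, -0.1647, 0.0843]
tcp_rot: [2.296, 2.143, 0.001]
ft_force: [-2.3, 1.0, 7.3]
opening: 0.0485
finger_force: 64.4
```

Contact made. I'll release, rise and check the whole scene.

Emit:
send_rows(
  xyz=[
    [0,0,0],
    [0,0,0],
    [0,0,0],
    [0,0,0],
    [0,0,0],
    [0,0,0],
  ],
  rot=[
    [0,0,0],
    [0,0,0],
    [0,0,0],
    [0,0,0],
    [0,0,0],
    [0,0,0],
  ],
  fingers=[0.4,0.2,0.1,0.1,0.1,0.1],
)

```text
time_s: 52.27
eef_pos: [0.5447, -0.1647, 0.0832]
tcp_rot: [-2.297, -2.143, 0.0]
ft_force: [0.5, -0.1, 0.1]
opening: 0.077
finger_force: 0.0
```

Emit:
send_rows(
  xyz=[
    [0,0,-0.2],
    [0,0,-0.5],
    [0,0,-0.8],
    [0,0,-1],
    [0,0,-1],
  ],
  rot=[
    [0,0,0],
    [0,0,0],
    [0,0,0],
    [0,0,0],
    [0,0,0],
  ],
  fingers=[0,0,0,0,0],
)

```text
time_s: 52.68
eef_pos: [0.5464, -0.1655, 0.1668]
tcp_rot: [2.293, 2.14, 0.005]
ft_force: [0.5, -0.1, 0.3]
opening: 0.0853
finger_force: 0.0
```

Emit:
send_rows(
  xyz=[
    [0,-0.2,-0.25],
    [0,-0.5,-0.5],
    [0,-0.8,-0.75],
    [0,-1,-1],
    [0,-1,-1],
  ],
  rot=[
    [0,0,0],
    [0,0,0],
    [0,0,0],
    [0,0,0],
    [0,0,0],
  ],
  fingers=[0,0,0,0,0],
)

```text
time_s: 53.1
eef_pos: [0.463, -0.1601, 0.2463]
tcp_rot: [2.297, 2.139, 0.003]
ft_force: [-0.5, -0.5, 0.5]
opening: 0.0854
finger_force: 0.0
```

Emit:
send_rows(
  xyz=[
    [-0.3,0,0],
    [-0.6,0,0],
    [-0.9,0,0],
    [-1,0,0],
  ],
  rot=[
    [0,0,0],
    [0,0,0],
    [0,0,0],
    [0,0,0],
  ],
  fingers=[0,0,0,0],
)

```text
time_s: 53.43
eef_pos: [0.4587, -0.2425, 0.2425]
tcp_rot: [2.3, 2.139, -0.003]
ft_force: [-0.6, -0.1, 0.1]
opening: 0.0852
finger_force: 0.0
```

Emit:
send_rows(
  xyz=[
    [-0.3,0,0],
    [-0.6,0,0],
    [-0.9,0,0],
    [-1,0,0],
    [-1,0,0],
  ],
  rot=[
    [0,0,0],
    [0,0,0],
    [0,0,0],
    [0,0,0],
    [0,0,0],
  ],
  fingers=[0,0,0,0,0],
)

```text
time_s: 53.85
eef_pos: [0.4533, -0.3205, 0.2423]
tcp_rot: [-2.3, -2.139, 0.002]
ft_force: [0.6, -0.5, -0.3]
opening: 0.0857
finger_force: 0.0
```

Run:
```python
from h import *
s=snap("scene","s10.png");t=snap("top","t10.png")
f=lambda im,x,y,w,h:cv2.resize(im[y:y+h,x:x+w,::-1],(390,300),interpolation=cv2.INTER_CUBIC)
cv2.imwrite('pics/c10.png',np.vstack([np.hstack([f(t,290,120,260,200),f(s,170,220,260,200)]),np.hstack([f(t,130,170,260,200),f(s,300,120,208,160)])]))
print(ctrl.sense()['ft_force'])
```

```text
[-0.01943695  0.06999626 -0.57302418]
```

View pics/c10.png

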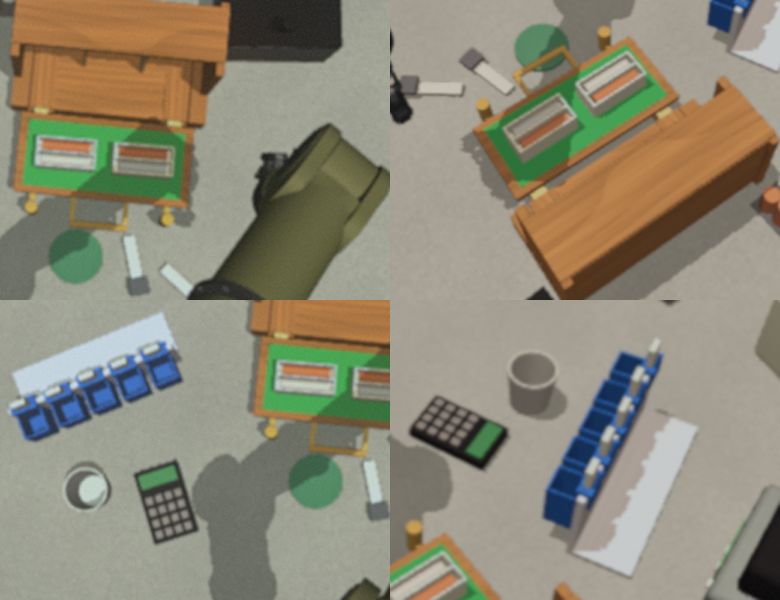

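Both trays sit on the flap (top-crop (66,152) and (143,160)), all five cups hang, and the other things on the counter haven't moved. I'm handing it in.

```bash
python3 -c "
from bench import ctrl
print(ctrl.finish_job())"
```

```text
the job is handed in; nothing more can be done
None
```

I handed the job in: both stray cups hang on the panel, both supports are out, the flap lies level on them, and both trays present sit upright on it; no verdict came back.

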